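Hang the plaster dippers nested on their hook

TASK

Put the three plaster dippers away on the hook of the leaning stand, one at a time: hang the largest first, its handle right back against the post, then the middle one with its cup inside the largest, then the smallest inside that. Each must end up released, hanging by its own handle loop on the hook with the cup's mouth upward and outward, lying back at the slope of the post; set them on gently without forcing, and leave the bowl, the can and the spatula where they are.

Things in the scene. Friction and masses are not known exactly. Their poses are not given: they have to be found in the camera images.
- hook (a point): the hook: a round steel bar 10 mm thick near the top of the leaning dark post, square to its front face. Point: on the bar's axis at the post's front face, 217 mm above the bench. Axes: z up along the post (leans back 25 deg), y across, -x out along the hook, towards the robot. Hung home, a dipper has its handle flat on the post's face, its loop point 5 mm above this one along z, its cup out at -x.
- hook_tip (a point): centre of the round end of the hook's upturned tip: 62 mm out (-x) and 16 mm up (z) from the hook point, same axes. The hook is straight for 52 mm, then turns up.
- hanger: the post that carries the hook: flat bar 18 mm wide, 8 mm thick, ending 12 mm above the hook's axis; a cross rest 94 mm wide, 18 mm high, centred 183 mm below the hook, flush with its front face, for the handles to lean on. Fixed on a 210 x 150 x 10 mm base plate on the bench. Origin and axes as the hook point.
- large_loop (a point): large dipper, where the hook bears: middle of the underside of the handle's top bar (7 mm high), 7 mm below the handle's top. Axes: z up the handle, y across its two legs, x from cup to handle (cup axis 52.5 mm to -x). Legs: 30 mm over their outsides, 16 mm apart inside, 5 mm thick (x), open down to the cup. Grasp from above across the 30 mm, near the top.
- large_cup (a point): large dipper, centre of its cup, on the axis 37.5 mm above the underside; same axes. Round straight cup 100 mm across, 75 mm deep, wall 2.5 mm, floor 3 mm. The handle's legs run down the outside of the cup to its bottom, so the handles of two nested dippers stand 10 to 17 mm apart (middle to middle; 14 centres one cup in the other).
- large: the whole large dipper: bright steel, about 290 g, 200 mm high from the cup's underside to the handle's top, standing mouth up on the bench. Origin: centre of the underside; same axes.
- medium_loop (a point): medium dipper, where the hook bears: middle of the underside of the handle's top bar (7 mm high), 7 mm below the handle's top. Axes: z up the handle, y across its two legs, x from cup to handle (cup axis 42.5 mm to -x). Legs: 30 mm over their outsides, 16 mm apart inside, 5 mm thick (x), open down to the cup. Grasp from above across the 30 mm, near the top.
- medium_cup (a point): medium dipper, centre of its cup, on the axis 34 mm above the underside; same axes. Round straight cup 80 mm across, 68 mm deep, wall 2.5 mm, floor 3 mm. The handle's legs run down the outside of the cup to its bottom, so the handles of two nested dippers stand 10 to 17 mm apart (middle to middle; 14 centres one cup in the other).
- medium: the whole medium dipper: bright steel, about 210 g, 190 mm high from the cup's underside to the handle's top, standing mouth up on the bench. Origin: centre of the underside; same axes.
- small_loop (a point): small dipper, where the hook bears: middle of the underside of the handle's top bar (7 mm high), 7 mm below the handle's top. Axes: z up the handle, y across its two legs, x from cup to handle (cup axis 32.5 mm to -x). Legs: 30 mm over their outsides, 16 mm apart inside, 5 mm thick (x), open down to the cup. Grasp from above across the 30 mm, near the top.
- small_cup (a point): small dipper, centre of its cup, on the axis 30 mm above the underside; same axes. Round straight cup 60 mm across, 60 mm deep, wall 2.5 mm, floor 3 mm. The handle's legs run down the outside of the cup to its bottom, so the handles of two nested dippers stand 10 to 17 mm apart (middle to middle; 14 centres one cup in the other).
- small: the whole small dipper: bright steel, about 150 g, 180 mm high from the cup's underside to the handle's top, standing mouth up on the bench. Origin: centre of the underside; same axes.
- bowl: bystander: dark rubber mixing bowl, 130 mm across, 65 mm high, origin under its centre; leave alone
- can: bystander: closed resin can, 80 mm across, 120 mm high, origin under its centre; leave alone
- spatula: bystander: spatula 200 mm long lying on the bench beyond the stand; leave alone

How it is judged (in metres and radians):
On the way, in this order (a step that is already met when the one before it is completed fails the run):
1. the large dipper hangs on the hook, right back against the post, released (x of large_loop in the frame of hook between -0.01 and 0.002 m and y of large_loop in the frame of hook between -0.006 and 0.006 m and z of large_loop in the frame of hook between 0 and 0.011 m and angle between the z axis of large_loop and the z axis of hook, either way round below 0.14 rad and contact force between the fingers and large below 0.2 N and linear speed of large below 0.03 m/s), for 0.2 s.
2. the medium dipper hangs on the hook with its cup inside the large one, released (all of step 1 and x of medium_loop in the frame of hook between -0.032 and 0.002 m and y of medium_loop in the frame of hook between -0.006 and 0.006 m and z of medium_loop in the frame of hook between 0 and 0.011 m and angle between the z axis of medium_loop and the z axis of hook, either way round below 0.14 rad and contact force between the fingers and medium below 0.2 N and linear speed of medium below 0.03 m/s and x of medium_cup in the frame of large_cup between -0.015 and 0.015 m and y of medium_cup in the frame of large_cup between -0.015 and 0.015 m and z of medium_cup in the frame of large_cup between -0.006 and 0.02 m), for 0.2 s.
3. the small dipper hangs on the hook with its cup inside the medium one, released (all of step 2 and x of small_loop in the frame of hook between -0.05 and 0.002 m and y of small_loop in the frame of hook between -0.006 and 0.006 m and z of small_loop in the frame of hook between 0 and 0.011 m and angle between the z axis of small_loop and the z axis of hook, either way round below 0.14 rad and contact force between the fingers and small below 0.2 N and linear speed of small below 0.03 m/s and x of small_cup in the frame of medium_cup between -0.015 and 0.015 m and y of small_cup in the frame of medium_cup between -0.015 and 0.015 m and z of small_cup in the frame of medium_cup between -0.006 and 0.02 m), for 0.2 s.
At the end, for the whole second after the job is handed in: All hang released and at rest, loop seated on the hook (0-11 mm over its axis, 6 mm sideways), handles within 8 deg of the post; loops within 10 (large), 32 and 50 mm of the post; each cup's centre within 15 mm across and -6 to 20 mm up in the next larger cup (all of step 3); the robot touches nothing.
It fails at once if the bowl, the can or the spatula is shifted by more than 30 mm (distance of any of bowl, can, spatula from where it was at the start of the episode above 0.03 m).
It fails at once if a dipper is banged down or forced: more than 60 N between it and the hanger (contact force between any of large, medium, small and hanger above 60 N).
It also fails if it takes over 72 s, if anything falls off the work surface, if the arm or the gripper's body presses on something with over 40 N, if the wrist force passes 120 N, or if a joint passes its speed limit or range.

ROBOT

A 7-joint arm with a two-finger parallel gripper is mounted at the origin on the work surface. World frame = base frame: x ahead of the robot, y to its left, z up, the work surface at z = 0. Lengths are in m, angles in degrees, forces in N, time in s.
With the tool pointing down it reaches from about 0.425 to 0.875 m from the base axis. Payload 4.7 kg.
Tool frame: the origin (TCP) lies on the centre line of the jaws, within the pads' length; the fingertips stand 8 mm ahead of it and the grasp point (between the pads) lies 11 mm behind it; z points along the fingers, y is the direction in which the jaws open and shut (so a half turn about z gives the same grasp; the last joint's range is limited). The gripper opens to 87 mm and grips with 3 to 60 N. Pads are 19 mm wide; open, the fingers measure 117 mm over their backs; the gripper's body (75 mm by 190 mm) begins 51 mm behind the grasp point.
Start: joints at [-71.27, 18.392, -4.016, 83.108, 1.295, 78.541, -3.26], TCP at [0.2, 0.618, 0.202] pointing down, gripper open.
Joint ranges: [-163.93, 163.93], [-17.29, 119.83], [-79.2, 71.16], [3.27, 140.29], [-89.18, 269.18], [5.43, 117.66], [-154.24, 154.24]. Speed limits (degrees/s): [147.25, 147.25, 180, 180, 180, 180, 180].

INTERFACE

Orientations are given as [roll, pitch, yaw] about the fixed x, y, z axes, in that order (R = Rz(yaw) Ry(pitch) Rx(roll)).
In Python, from cell import status, vision, workorder gives the robot as it stands.
- The arm moves only by the tool step_arm, never from a script. Its argument "series" is a list of rows, each an object of numbers: "ax", "ay", "az": the turn, a rotation vector about the world's x, y, z in degrees; "x", "y", "z": the shift along the world's x, y, z in m; "claw": the opening in per cent of the stroke, from 0 (shut) to 100 (fully open). In form: [{"ax": .., "ay": .., "az": .., "x": .., "y": .., "z": .., "claw": ..}, ...]. A call has 1 to 12 rows; each row is the pose to reach, as a shift and turn from the pose commanded when the call began; what a row does not reach only later rows make up. A row lasts 1/10 s, in which the tool goes at most 50 mm and 8.59 degrees, less where a joint would pass 70% of its speed; a pose out of reach is approached as far as the arm can. A call with a gripper value outside its range is refused whole. The fingers move at their own pace and stop on an object; "squeeze" is the grip in N (left out, the last holds). Time passes only in rows, so rows that repeat a pose let the fingers close. It gives the time, the measured TCP pose, the force and the opening at its end, in the units of the state.
- status.get_obs(): the state, without advancing time (a new reading comes with each control period).
- vision.read_camera(name): name is "side" or "top" or "wrist"; returns the picture (420x560x3 uint8, red, green, blue); there is no depth.
- vision.camera_params(name): a dict with "fovy" (degrees; the focal length in pixels is half the picture's height over the tangent of half this angle, whatever the lens; pixels are square), "cx", "cy" (the principal point, pixels), "eye" and "orientation" of the camera in the world; the wrist camera has in their place "tool_from_camera" (4x4, takes a point from camera to tool coordinates, whose origin is the TCP and whose axes are the flange's). Camera axes: x right, y down, z forward; pixel columns grow to the right and rows downward; lengths in m; the calibration is good to about 2 mm. The wrist camera is an equidistant fisheye: a pixel r from the principal point sees the ray r / f radians off the axis. A picture is of the moment at which its call begins: read the wrist's pose just before it. camera_params takes no time and is no camera call.
- workorder.sign_off(): hands the job in, once; it reports no verdict.
The state is a dict: "time_s": time; "qpos": joint angles; "joint_velocities": joint speeds; "effort": joint torques, N m; "tool_pos": TCP position; "tool_rot": TCP orientation; "force": force on the tool from outside, world axes, zero at the start; "wrist_torque": the same for the moment, N m; "grip_width": finger opening in m.
Only numpy, scipy, OpenCV 4.12 (cv2) and the standard library are available. Lean on these libraries where they do the work, as an engineer would, in place of code of your own. Each camera call takes 0.05 s, during which the arm holds its last target.

## Working session

There is one attempt and no reset: what is moved stays moved. The work goes in short steps, Python scripts to look and compute and a tool call to move; the robot and the scene stay as the last step left them, time stands still between calls to the robot, and variables do not carry over. Pictures are saved under pics/ and viewed, and the job is handed in when it is done.

Besides the shell and the picture viewer there is one more tool, called as a command line: name --argument value ..., lists and objects as JSON in quotes. step_arm: Moves the arm, as the interface text tells. Its arguments: {"type":"object","properties":{"series":{"type":"array"},"squeeze":{"type":"number"}},"required":["series"]}

```bash
ls; mkdir -p pics; cat > h.py <<'E'
import numpy as np, cv2, json
from cell import status, vision, workorder
from scipy.spatial.transform import Rotation as R
def ray(name,u,v,obs=None):
    p=vision.camera_params(name)
    f=210/np.tan(np.radians(p['fovy']/2))
    d=np.array([(u-p['cx'])/f,(v-p['cy'])/f,1.0])
    if name=='wrist':
        r=np.hypot(d[0],d[1]); 
        d=np.array([np.sin(r)*d[0]/r,np.sin(r)*d[1]/r,np.cos(r)]) if r>1e-9 else np.array([0,0,1.])
    return p,d/np.linalg.norm(d)
E
python3 - <<'E'
from h import *
print(status.get_obs())
for n in ['side','top','wrist']:
    print(vision.camera_params(n))
    cv2.imwrite(f'pics/{n}0.png',vision.read_camera(n)[:,:,::-1])
E
```

```text
pics
{'time_s': 0.0, 'qpos': array([-71.27007026,  18.43946039,  -4.0156445 ,  83.17477523,
         1.29391361,  78.54059267,  -3.26087382]), 'joint_velocities': array([-0.11323833, -0.13123396,  0.01229318,  0.0559737 , -0.10706022,
        0.00047755,  0.03196757]), 'effort': array([-1.10309054e-03, -4.91293752e+01, -4.04074648e-01, -3.12528706e+01,
       -6.37110136e-02,  4.33849054e-02,  1.86308657e-04]), 'tool_pos': array([0.19988024, 0.61788243, 0.20105813]), 'tool_rot': array([-1.79890355e+02,  4.64326453e-03,  1.62078838e+02]), 'force': array([ 0.4746146 , -0.24734633, -0.27225425]), 'wrist_torque': array([-0.00351086, -0.01747984, -0.00767387]), 'grip_width': 0.08728624538914162}
{'fovy': 56.465445326044026, 'cx': 288.27759156296975, 'cy': 205.82252273592422, 'eye': array([ 0.12091481, -0.47331854,  0.85261478]), 'orientation': array([-136.21567197,   -0.87715842,  -42.33125085])}
{'fovy': 46.91648079008563, 'cx': 279.9820191377425, 'cy': 205.22167494268126, 'eye': array([0.44392296, 0.02006512, 1.18527879]), 'orientation': array([-171.89878572,    0.54278337,  -89.88504101])}
{'fovy': 65.70646984690485, 'cx': 274.96099051065823, 'cy': 210.12665484787135, 'tool_from_camera': array([[-4.43373679e-04, -9.69026921e-01, -2.46954713e-01,
         6.79035153e-02],
       [ 9.99998805e-01, -6.39596394e-05, -1.54439060e-03,
        -2.31928092e-04],
       [ 1.48076093e-03, -2.46955103e-01,  9.69025791e-01,
        -1.82822434e-01],
       [ 0.00000000e+00,  0.00000000e+00,  0.00000000e+00,
         1.00000000e+00]])}
```

The top view shows the large dipper at about (153,215), the medium at (171,283), the small at (418,262), and the stand near (303,240). I'll zoom in on them next.

```bash
python3 - <<'E'
import cv2
t=cv2.imread('pics/top0.png');s=cv2.imread('pics/side0.png')
def cr(im,x0,y0,w,h,k,n): cv2.imwrite('pics/'+n,cv2.resize(im[y0:y0+h,x0:x0+w],None,fx=k,fy=k,interpolation=cv2.INTER_CUBIC))
cr(t,110,170,100,140,4,'c1.png');cr(t,250,190,100,120,5,'c2.png');cr(t,380,230,80,60,8,'c3.png')
cr(s,150,110,100,130,4,'c4.png');cr(s,220,170,110,140,4,'c5.png');cr(s,320,290,70,90,6,'c6.png')
E
cat >> h.py <<'E'
def wray(name,u,v,obs=None):
    p,d=ray(name,u,v)
    if name=='wrist':
        Rt=R.from_euler('xyz',obs['tool_rot'],degrees=True).as_matrix()
        T=np.array(p['tool_from_camera'])
        return np.array(obs['tool_pos'])+Rt@T[:3,3], Rt@T[:3,:3]@d
    return np.array(p['eye']), R.from_euler('xyz',p['orientation'],degrees=True).as_matrix()@d
def onz(name,u,v,z,obs=None):
    o,d=wray(name,u,v,obs); return o+d*(z-o[2])/d[2]
def tri(rays):
    A=np.zeros((3,3));b=np.zeros(3)
    for o,d in rays:
        P=np.eye(3)-np.outer(d,d);A+=P;b+=P@o
    x=np.linalg.solve(A,b); return x,[np.linalg.norm((np.eye(3)-np.outer(d,d))@(x-o)) for o,d in rays]
def proj(name,X,obs=None):
    p=vision.camera_params(name);f=210/np.tan(np.radians(p['fovy']/2))
    if name=='wrist':
        Rt=R.from_euler('xyz',obs['tool_rot'],degrees=True).as_matrix();T=np.array(p['tool_from_camera'])
        c=T[:3,:3].T@(Rt.T@(np.array(X)-obs['tool_pos'])-T[:3,3]); r=np.hypot(c[0],c[1]);th=np.arctan2(r,c[2])
        return p['cx']+f*th*c[0]/r,p['cy']+f*th*c[1]/r
    c=R.from_euler('xyz',p['orientation'],degrees=True).as_matrix().T@(np.array(X)-p['eye'])
    return p['cx']+f*c[0]/c[2],p['cy']+f*c[1]/c[2]
E
python3 - <<'E'
from h import *
np.set_printoptions(precision=4,suppress=True)
for n,rim,zr,ht,zt,hs,off in [('L',(153,215),.075,(125.5,186.5),.2,(221.2,125.5),.0525),('M',(171.2,283.5),.068,(159.3,264.3),.19,(187.5,163.2),.0425),('S',(418.8,261.9),.06,(443.8,246.6),.18,(371.8,307.8),.0325)]:
    c=onz('top',*rim,zr);t=onz('top',*ht,zt);t2,e=tri([wray('top',*ht),wray('side',*hs)])
    print(n,c,t,onz('side',*hs,zt),t2,e,'dist',np.linalg.norm((t-c)[:2]),off,'yaw',np.degrees(np.arctan2(*(t-c)[1::-1])))
for nm,a,b,z in [('tip',(304.6,232),(281.75,193),.2577),('base',(309,207.6),(300.5,198),.217)]:
    print(nm,onz('top',*a,z),onz('side',*b,z),tri([wray('top',*a),wray('side',*b)]))
C=[onz('top',x/5+250,y/5+190,.01) for x,y in [(135,62),(438,122),(355,550),(50,485)]]
print(np.array(C)); 
for i in range(4):
    d=C[(i+1)%4]-C[i]; print(np.linalg.norm(d),np.degrees(np.arctan2(d[1],d[0])))
E
```

```text
L [0.5789 0.325  0.075 ] [0.6232 0.3502 0.2   ] [0.6202 0.3454 0.2   ] [0.6242 0.3519 0.1948] [np.float64(5.074788462944881e-05), np.float64(5.0747884629798194e-05)] dist 0.05095691523743186 0.0525 yaw 29.615586337163215
M [0.4222 0.2791 0.068 ] [0.4633 0.2766 0.19  ] [0.463 0.277 0.19 ] [0.4631 0.2766 0.1902] [np.float64(0.00022811320372931838), np.float64(0.00022811320372932692)] dist 0.041201974851412075 0.0425 yaw -3.574616019873407
S [ 0.4724 -0.2891  0.06  ] [ 0.5009 -0.3088  0.18  ] [ 0.5004 -0.3093  0.18  ] [ 0.5009 -0.3091  0.1792] [np.float64(1.4941459846586571e-05), np.float64(1.4941459846676425e-05)] dist 0.03465697543112285 0.0325 yaw -34.764728461280235
tip [ 0.524  -0.0183  0.2577] [ 0.527  -0.0199  0.2577] (array([ 0.5254, -0.0193,  0.258 ]), [np.float64(0.0016936641599786554), np.float64(0.0016936641599786272)])
base [ 0.5769 -0.0291  0.217 ] [ 0.5762 -0.0297  0.217 ] (array([ 0.577 , -0.0291,  0.216 ]), [np.float64(0.00010757425582502911), np.float64(0.00010757425582501305)])
[[ 0.6182  0.0389  0.01  ]
 [ 0.5886 -0.1093  0.01  ]
 [ 0.383  -0.0667  0.01  ]
 [ 0.4132  0.079   0.01  ]]
0.15111469370067537 -101.27930724599285
0.2100364305783618 168.3040478809985
0.1488790189845584 78.27642465488309
0.20887770600356664 -11.083779417641887
```

The two views agree to within a few mm, and the stand yaw comes out at about -11.4°. I'll go above the large dipper, with tool x opposite to handle x.

step_arm --series '[{"x": 0.03, "y": -0.02, "z": 0.05, "az": 8}, {"x": 0.07, "y": -0.045, "z": 0.1, "az": 16}, {"x": 0.11, "y": -0.07, "z": 0.1, "az": 24}, {"x": 0.15, "y": -0.095, "z": 0.1, "az": 32}, {"x": 0.19, "y": -0.12, "z": 0.1, "az": 40}, {"x": 0.23, "y": -0.15, "z": 0.1, "az": 47.5}, {"x": 0.27, "y": -0.175, "z": 0.1, "az": 47.5}, {"x": 0.31, "y": -0.2, "z": 0.1, "az": 47.5}, {"x": 0.35, "y": -0.225, "z": 0.1, "az": 47.5}, {"x": 0.39, "y": -0.25, "z": 0.1, "az": 47.5}, {"x": 0.42, "y": -0.268, "z": 0.1, "az": 47.5}, {"x": 0.42, "y": -0.268, "z": 0.1, "az": 47.5}]' --squeeze 50

```text
invalid input
```

```bash
cat >> h.py <<'E'
def snap(n,f):
    o=status.get_obs(); im=vision.read_camera(n); cv2.imwrite('pics/'+f,im[:,:,::-1]); json.dump({k:np.array(v).tolist() for k,v in o.items()},open('pics/'+f+'.json','w')); return o,im
def load(f):
    return {k:(np.array(v) if isinstance(v,list) else v) for k,v in json.load(open('pics/'+f+'.json')).items()}
E
python3 - <<'E'
from h import *
o,im=snap('wrist','w1.png'); print(o['tool_pos'],o['tool_rot'],o['qpos'],o['time_s'])
print(proj('wrist',[.623,.350,.2],o),proj('wrist',[.579,.325,.075],o))
E
```

```text
[0.19994922 0.61801067 0.2013214 ] [-1.79916954e+02  5.83538949e-03  1.62078054e+02] [-71.26844564  18.42840952  -4.01575622  83.15902383   1.29583646
  78.54087746  -3.26017306] 0.15
(np.float64(194.12782440400736), np.float64(529.5251046765636)) (np.float64(181.1194721381603), np.float64(458.4969677500125))
```

The call was refused and nothing moved. Each row probably needs all seven keys.

step_arm --series '[{"ax": 0, "ay": 0, "az": 8, "x": 0.03, "y": -0.02, "z": 0.05, "claw": 100}, {"ax": 0, "ay": 0, "az": 16, "x": 0.07, "y": -0.045, "z": 0.1, "claw": 100}, {"ax": 0, "ay": 0, "az": 24, "x": 0.11, "y": -0.07, "z": 0.1, "claw": 100}, {"ax": 0, "ay": 0, "az": 32, "x": 0.15, "y": -0.095, "z": 0.1, "claw": 100}, {"ax": 0, "ay": 0, "az": 40, "x": 0.19, "y": -0.12, "z": 0.1, "claw": 100}, {"ax": 0, "ay": 0, "az": 47.5, "x": 0.23, "y": -0.15, "z": 0.1, "claw": 100}, {"ax": 0, "ay": 0, "az": 47.5, "x": 0.27, "y": -0.175, "z": 0.1, "claw": 100}, {"ax": 0, "ay": 0, "az": 47.5, "x": 0.31, "y": -0.2, "z": 0.1, "claw": 100}, {"ax": 0, "ay": 0, "az": 47.5, "x": 0.35, "y": -0.225, "z": 0.1, "claw": 100}, {"ax": 0, "ay": 0, "az": 47.5, "x": 0.39, "y": -0.25, "z": 0.1, "claw": 100}, {"ax": 0, "ay": 0, "az": 47.5, "x": 0.42, "y": -0.268, "z": 0.1, "claw": 100}, {"ax": 0, "ay": 0, "az": 47.5, "x": 0.42, "y": -0.268, "z": 0.1, "claw": 100}]' --squeeze 50

```text
time_s: 1.4
tool_pos: [0.6256, 0.3431, 0.3004]
tool_rot: [-179.7, -0.1, -151.0]
force: [-0.7, -0.1, -0.7]
grip_width: 0.0869
```

```bash
python3 - <<'E'
from h import *
o,im=snap('wrist','w2.png'); print(o['tool_pos'],o['tool_rot'],o['qpos'],o['time_s'])
print(proj('wrist',[.623,.350,.2],o),proj('wrist',[.579,.325,.075],o))
E
```

```text
[0.62560891 0.34307367 0.30035442] [-1.79685098e+02 -7.85071041e-02 -1.51038738e+02] [-34.66645884  25.39148089   5.67043223  62.83094803  -2.11539816
  91.96667852  89.3513642 ] 1.4
(np.float64(283.6528035644395), np.float64(207.10988886789937)) (np.float64(281.39204906292105), np.float64(144.15632997295089))
```

```bash
python3 - <<'E'
from h import *
im=cv2.imread('pics/w2.png'); cv2.imwrite('pics/c7.png',cv2.resize(im[90:230,220:350],None,fx=4.2,fy=4.2,interpolation=cv2.INTER_CUBIC))
E
python3 - <<'E'
from h import *
np.set_printoptions(precision=4,suppress=True)
o=load('w2.png')
q=lambda a,b:(220+a/4.2,90+b/4.2)
c=onz('wrist',*q(266,232),.075,o);t=onz('wrist',*q(286,507),.2,o)
l=onz('wrist',*q(221,509),.2,o);r=onz('wrist',*q(352,504),.2,o)
d=(t-c);print(c,t,np.linalg.norm(d[:2]),np.degrees(np.arctan2(d[1],d[0])));d=r-l;print(np.linalg.norm(d),np.degrees(np.arctan2(d[1],d[0])))
o=status.get_obs();print(o['tool_pos'],o['tool_rot'])
E
```

```text
[0.579  0.3278 0.075 ] [0.624  0.3551 0.2   ] 0.052622000698795565 31.3104302972454
0.028096238818337997 121.28394902132698
[0.6227 0.3466 0.3007] [-179.8863   -0.1004 -150.7921]
```

```bash
python3 - <<'E'
from h import *
o,im=snap('wrist','w3.png'); print(o['tool_pos'],o['tool_rot'],o['joint_velocities'])
im=cv2.imread('pics/w3.png'); cv2.imwrite('pics/c8.png',cv2.resize(im[90:230,220:350],None,fx=4.2,fy=4.2,interpolation=cv2.INTER_CUBIC))
E
```

```text
[0.622702   0.346643   0.30072481] [-1.79886324e+02 -1.00409306e-01 -1.50792100e+02] [-2.74147534 -1.59615689 -3.39460709  1.10836856 -1.78115269  0.29221639
 -0.50740077]
```

```bash
python3 - <<'E'
from h import *
np.set_printoptions(precision=4,suppress=True)
o=load('w3.png')
q=lambda a,b:(220+a/4.2,90+b/4.2)
c=onz('wrist',*q(249,235),.075,o);t=onz('wrist',*q(263,512),.2,o)
d=(t-c);print(c,t,np.linalg.norm(d[:2]),np.degrees(np.arctan2(d[1],d[0])))
o=status.get_obs();print(o['tool_pos'],o['tool_rot'])
E
```

```text
[0.579  0.3278 0.075 ] [0.6243 0.3553 0.2   ] 0.05293879631521547 31.21680733198337
[0.6206 0.3495 0.3012] [ 179.9832   -0.0873 -150.5504]
```

step_arm --series '[{"ax": 0, "ay": 0, "az": 1, "x": 0.004, "y": 0.003, "z": -0.03, "claw": 100}, {"ax": 0, "ay": 0, "az": 1, "x": 0.004, "y": 0.003, "z": -0.06, "claw": 100}, {"ax": 0, "ay": 0, "az": 1, "x": 0.004, "y": 0.003, "z": -0.09, "claw": 100}, {"ax": 0, "ay": 0, "az": 1, "x": 0.004, "y": 0.003, "z": -0.115, "claw": 100}, {"ax": 0, "ay": 0, "az": 1, "x": 0.004, "y": 0.003, "z": -0.127, "claw": 80}, {"ax": 0, "ay": 0, "az": 1, "x": 0.004, "y": 0.003, "z": -0.127, "claw": 60}, {"ax": 0, "ay": 0, "az": 1, "x": 0.004, "y": 0.003, "z": -0.127, "claw": 45}]'

```text
time_s: 2.2
tool_pos: [0.6239, 0.3546, 0.1766]
tool_rot: [180.0, 0.1, -149.3]
force: [0.1, 0.4, 0.6]
grip_width: 0.0706
```

```bash
python3 - <<'E'
from h import *
o,im=snap('wrist','w4.png'); print(o['tool_pos'],o['tool_rot'],o['joint_velocities'],o['grip_width'])
snap('side','s4.png')
im=cv2.imread('pics/s4.png'); cv2.imwrite('pics/c9.png',cv2.resize(im[60:220,150:330],None,fx=4,fy=4,interpolation=cv2.INTER_CUBIC))
E
```

```text
[0.62393266 0.35464928 0.17659667] [ 1.79971432e+02  9.84725782e-02 -1.49347717e+02] [ 0.37908301 -0.60500033  0.27422747 -1.3466718   0.18987099 -0.06894603
  0.11372798] 0.07059618567184534
```

```bash
python3 - <<'E'
from h import *
o=load('s4.png.json'.replace('.json','')) 
c=lambda p:((p[0]-150)*4,(p[1]-60)*4)
Rt=R.from_euler('xyz',o['tool_rot'],degrees=True).as_matrix()
for dz in (.008,-.011,-.03): 
  for w in (.035,-.035): X=o['tool_pos']+Rt@[0,w,dz]; print(dz,w,c(proj('side',X)))
print(c(proj('side',[.6241,.353,.2])),proj('wrist',[.6241,.353,.2],o),proj('top',[.6241,.353,.2],o))
E
```

```text
0.008 0.035 (np.float64(243.10342491440497), np.float64(280.6333711924168))
0.008 -0.035 (np.float64(331.07776788047636), np.float64(298.3491557480295))
-0.011 0.035 (np.float64(239.7551137356836), np.float64(259.0422288962283))
-0.011 -0.035 (np.float64(328.7615210053026), np.float64(276.71685345768185))
-0.03 0.035 (np.float64(236.3251847548213), np.float64(236.92478498532574))
-0.03 -0.035 (np.float64(326.3881333466709), np.float64(254.5508918609329))
(np.float64(283.01238001158595), np.float64(255.3426882128336)) (np.float64(272.44264608190457), np.float64(257.7770777238467)) (np.float64(124.18806469780856), np.float64(186.059982026261))
```

```bash
python3 - <<'E'
from h import *
im=cv2.imread('pics/s4.png'); c=cv2.resize(im[95:145,195:245],None,fx=12,fy=12,interpolation=cv2.INTER_CUBIC); cv2.imwrite('pics/c10.png',cv2.convertScaleAbs(c,alpha=1.5))
E
```

step_arm --series '[{"ax": 0, "ay": 0, "az": 0, "x": 0, "y": 0, "z": 0, "claw": 40}, {"ax": 0, "ay": 0, "az": 0, "x": 0, "y": 0, "z": 0, "claw": 40}, {"ax": 0, "ay": 0, "az": 0, "x": 0, "y": 0, "z": 0, "claw": 40}]'

```text
time_s: 2.6
tool_pos: [0.6243, 0.3535, 0.1757]
tool_rot: [180.0, 0.0, -149.4]
force: [1.1, 0.0, 0.2]
grip_width: 0.0404
```

```bash
python3 - <<'E'
from h import *
o,im=snap('side','s5.png'); print(o['tool_pos'],o['tool_rot'],o['grip_width'])
c=cv2.resize(im[95:145,195:245,::-1],None,fx=12,fy=12,interpolation=cv2.INTER_CUBIC); cv2.imwrite('pics/c11.png',cv2.convertScaleAbs(c,alpha=1.5))
E
```

```text
[0.62428325 0.35351699 0.17572999] [ 1.79995948e+02  4.65937505e-02 -1.49426525e+02] 0.040366935977805496
```

```bash
python3 - <<'E'
from h import *
o,im=snap('wrist','w5.png'); print(o['tool_pos'],o['tool_rot'],o['grip_width'])
Rt=R.from_euler('xyz',o['tool_rot'],degrees=True).as_matrix()
c=cv2.resize(im[190:330,180:370,::-1],None,fx=4.2,fy=4.2,interpolation=cv2.INTER_CUBIC); 
for dz in (.008,-.011,-.03):
  for w in (.02,-.02):
    p=proj('wrist',o['tool_pos']+Rt@[0,w,dz],o); q=(int((p[0]-180)*4.2),int((p[1]-190)*4.2)); print(dz,w,p); cv2.circle(c,q,4,(0,0,255),-1)
cv2.imwrite('pics/c12.png',cv2.convertScaleAbs(c,alpha=1.8))
E
```

```text
[0.62422019 0.35344684 0.17551859] [ 1.79995006e+02  2.83786983e-02 -1.49430743e+02] 0.03761268699176306
0.008 0.02 (np.float64(306.69009732777056), np.float64(240.2862972185804))
0.008 -0.02 (np.float64(242.5741544984105), np.float64(240.28566415896128))
-0.011 0.02 (np.float64(309.73261750011665), np.float64(251.42779452716582))
-0.011 -0.02 (np.float64(239.39749907696896), np.float64(251.42140462256592))
-0.03 0.02 (np.float64(313.3857527590677), np.float64(264.902163170065))
-0.03 -0.02 (np.float64(235.58325547911176), np.float64(264.8865266955009))
```

step_arm --series '[{"ax": 0, "ay": 0, "az": 0, "x": 0, "y": 0, "z": -0.006, "claw": 42}, {"ax": 0, "ay": 0, "az": 0, "x": 0, "y": 0, "z": -0.012, "claw": 40}, {"ax": 0, "ay": 0, "az": 0, "x": 0, "y": 0, "z": -0.012, "claw": 34}, {"ax": 0, "ay": 0, "az": 0, "x": 0, "y": 0, "z": -0.012, "claw": 25}, {"ax": 0, "ay": 0, "az": 0, "x": 0, "y": 0, "z": -0.012, "claw": 20}, {"ax": 0, "ay": 0, "az": 0, "x": 0, "y": 0, "z": -0.012, "claw": 15}]'

```text
time_s: 3.3
tool_pos: [0.6239, 0.3534, 0.1629]
tool_rot: [180.0, -0.0, -149.4]
force: [0.1, -1.0, -1.2]
grip_width: 0.0279
```

```bash
python3 - <<'E'
from h import *
o,im=snap('wrist','w6.png'); print(o['tool_pos'],o['tool_rot'],o['grip_width'])
Rt=R.from_euler('xyz',o['tool_rot'],degrees=True).as_matrix()
c=cv2.resize(im[190:330,180:370,::-1],None,fx=4.2,fy=4.2,interpolation=cv2.INTER_CUBIC); 
cv2.imwrite('pics/c13.png',cv2.convertScaleAbs(c,alpha=1.8))
o,im=snap('side','s6.png'); 
c=cv2.resize(im[95:145,195:245,::-1],None,fx=12,fy=12,interpolation=cv2.INTER_CUBIC); cv2.imwrite('pics/c14.png',cv2.convertScaleAbs(c,alpha=1.5))
E
```

```text
[0.62389545 0.35336054 0.16289728] [ 1.79997682e+02 -3.21449754e-02 -1.49421658e+02] 0.02791989100917324
```

The grip sits across both legs near the top, about 21 mm deep, and the width reads 28 mm. Next is lift, yaw and carry.

step_arm --series '[{"ax": 0, "ay": 0, "az": 0, "x": 0, "y": 0, "z": 0.01, "claw": 15}, {"ax": 0, "ay": 0, "az": 0, "x": 0, "y": 0, "z": 0.03, "claw": 15}, {"ax": 0, "ay": 0, "az": 0, "x": 0, "y": 0, "z": 0.06, "claw": 15}, {"ax": 0, "ay": 0, "az": 0, "x": 0, "y": 0, "z": 0.095, "claw": 15}, {"ax": 0, "ay": 0, "az": 0, "x": 0, "y": 0, "z": 0.13, "claw": 15}, {"ax": 0, "ay": 0, "az": -2, "x": -0.005, "y": -0.01, "z": 0.165, "claw": 15}, {"ax": 0, "ay": 0, "az": -6, "x": -0.015, "y": -0.03, "z": 0.195, "claw": 15}, {"ax": 0, "ay": 0, "az": -11, "x": -0.025, "y": -0.06, "z": 0.22, "claw": 15}, {"ax": 0, "ay": 0, "az": -16, "x": -0.04, "y": -0.095, "z": 0.235, "claw": 15}, {"ax": 0, "ay": 0, "az": -21, "x": -0.055, "y": -0.13, "z": 0.237, "claw": 15}, {"ax": 0, "ay": 0, "az": -26, "x": -0.07, "y": -0.165, "z": 0.237, "claw": 15}, {"ax": 0, "ay": 0, "az": -31, "x": -0.085, "y": -0.2, "z": 0.237, "claw": 15}]' --squeeze 55

```text
time_s: 4.6
tool_pos: [0.5385, 0.152, 0.4015]
tool_rot: [179.9, 0.1, 179.4]
force: [0.6, -1.0, -1.7]
grip_width: 0.0275
```

step_arm --series '[{"ax": 0, "ay": 0, "az": -5, "x": -0.014, "y": -0.035, "z": 0, "claw": 15}, {"ax": 0, "ay": 0, "az": -9, "x": -0.025, "y": -0.07, "z": 0, "claw": 15}, {"ax": 0, "ay": 0, "az": -11, "x": -0.038, "y": -0.105, "z": 0, "claw": 15}, {"ax": 0, "ay": 0, "az": -11, "x": -0.046, "y": -0.135, "z": 0, "claw": 15}, {"ax": 0, "ay": 0, "az": -11, "x": -0.049, "y": -0.155, "z": 0, "claw": 15}, {"ax": 0, "ay": 0, "az": -11, "x": -0.049, "y": -0.163, "z": 0, "claw": 15}, {"ax": 0, "ay": 0, "az": -11, "x": -0.049, "y": -0.163, "z": 0, "claw": 15}]'

```text
time_s: 5.3
tool_pos: [0.4902, -0.0105, 0.401]
tool_rot: [179.9, 0.1, 168.5]
force: [0.9, 0.7, -2.6]
grip_width: 0.028
```

```bash
python3 - <<'E'
from h import *
o,im=snap('side','s7.png'); print(o['tool_pos'],o['tool_rot'],o['grip_width'],o['qpos'],o['force'],o['time_s'])
E
```

```text
[ 0.49021538 -0.01045494  0.40104577] [1.79946167e+02 9.51979198e-02 1.68456621e+02] 0.02802091419512473 [-22.5245144   -3.20991275  19.60898525  84.7564916    1.05916313
  98.16058646  75.66503537] [ 0.8657278   0.70921577 -2.64072102] 5.3
```

```bash
cat >> h.py <<'E'
HK=np.array([.577,-.0293,.2165]); PSI=np.radians(-11.4); T25=np.radians(25)
def hookR(psi=None,t=T25):
    psi=PSI if psi is None else psi
    c,s=np.cos(psi),np.sin(psi)
    hx=np.array([np.cos(t)*c,np.cos(t)*s,-np.sin(t)]);hz=np.array([np.sin(t)*c,np.sin(t)*s,np.cos(t)]);hy=np.array([-s,c,0])
    return np.stack([hx,hy,hz],1)
def toolR(): 
    H=hookR(); return np.stack([-H[:,0],H[:,1],-H[:,2]],1)
def tcp_for(p,off=(0,0,-.030)):  # loop at p in hook frame
    return HK+hookR()@np.array(p)-toolR()@np.array(off)
E
python3 - <<'E'
from h import *
np.set_printoptions(precision=4,suppress=True)
for p in [(-.085,0,.038),(-.006,0,.038),(-.006,0,.006),(-.003,0,.005)]: print(p,tcp_for(p))
o=status.get_obs()
R0=R.from_euler('xyz',[180,0,168.6],degrees=True).as_matrix()
print(R.from_matrix(toolR()@R0.T).as_rotvec(degrees=True),R.from_matrix(toolR()).as_euler('xyz',degrees=True))
E
```

```text
(-0.085, 0, 0.038) [ 0.5048 -0.0147  0.2597]
(-0.006, 0, 0.038) [ 0.575  -0.0289  0.2263]
(-0.006, 0, 0.006) [ 0.5617 -0.0262  0.1973]
(-0.003, 0, 0.005) [ 0.564  -0.0267  0.1951]
[ 4.9414 24.5068  0.    ] [180.  -25.  168.6]
```

step_arm --series '[{"ax": 0.8, "ay": 4, "az": 0, "x": 0, "y": 0, "z": 0, "claw": 15}, {"ax": 2, "ay": 10, "az": 0, "x": 0, "y": 0, "z": 0, "claw": 15}, {"ax": 3.2, "ay": 16, "az": 0, "x": 0, "y": 0, "z": 0, "claw": 15}, {"ax": 4.3, "ay": 21.5, "az": 0, "x": 0.003, "y": -0.001, "z": -0.01, "claw": 15}, {"ax": 4.94, "ay": 24.5, "az": 0, "x": 0.006, "y": -0.002, "z": -0.03, "claw": 15}, {"ax": 4.94, "ay": 24.5, "az": 0, "x": 0.009, "y": -0.003, "z": -0.055, "claw": 15}, {"ax": 4.94, "ay": 24.5, "az": 0, "x": 0.012, "y": -0.004, "z": -0.085, "claw": 15}, {"ax": 4.94, "ay": 24.5, "az": 0, "x": 0.0148, "y": -0.0047, "z": -0.11, "claw": 15}, {"ax": 4.94, "ay": 24.5, "az": 0, "x": 0.0148, "y": -0.0047, "z": -0.13, "claw": 15}, {"ax": 4.94, "ay": 24.5, "az": 0, "x": 0.0148, "y": -0.0047, "z": -0.14, "claw": 15}, {"ax": 4.94, "ay": 24.5, "az": 0, "x": 0.0148, "y": -0.0047, "z": -0.14, "claw": 15}]'

```text
time_s: 6.45
tool_pos: [0.5047, -0.0128, 0.2587]
tool_rot: [-180.0, -25.1, 168.7]
force: [0.1, -0.9, -2.5]
grip_width: 0.0279
```

```bash
python3 - <<'E'
from h import *
o,im=snap('side','s8.png'); print(o['tool_pos'],o['tool_rot'],o['grip_width'],o['qpos'],o['force'],o['time_s'])
cv2.imwrite('pics/c15.png',cv2.resize(im[100:260,200:340,::-1],None,fx=3.7,fy=3.7,interpolation=cv2.INTER_CUBIC))
snap('wrist','w8.png')
E
```

```text
[ 0.5047329  -0.01277174  0.2586771 ] [-179.99917647  -25.13438934  168.70235376] 0.02786668616054363 [ -6.37337924  20.1309894   10.58437453  78.99659498  -6.82556625
 106.14507315  82.63435667] [ 0.05309364 -0.9229511  -2.52618991] 6.45
```

```bash
python3 - <<'E'
from h import *
np.set_printoptions(precision=4,suppress=True)
o=load('s8.png');Rt=R.from_euler('xyz',o['tool_rot'],degrees=True).as_matrix()
c=lambda p:((p[0]-200)*3.7,(p[1]-100)*3.7)
for w in (.0115,0,-.0115):
  for d in (-.037,-.03,.03,.08): print(w,d,c(proj('side',o['tool_pos']+Rt@[0,w,d])))
print('rim c',c(proj('side',o['tool_pos']+Rt@[.0525,0,.088])))
print('rim wrist',proj('wrist',o['tool_pos']+Rt@[.0525,0,.088],o))
lp=o['tool_pos']+Rt@[0,0,-.03]; print(hookR().T@(lp-HK))
o=status.get_obs();print(o['tool_pos'],o['tool_rot'])
E
```

```text
0.0115 -0.037 (np.float64(278.85989292352065), np.float64(290.8896828278457))
0.0115 -0.03 (np.float64(274.4749510360726), np.float64(300.78326566254464))
0.0115 0.03 (np.float64(238.3401432353522), np.float64(382.312901258337))
0.0115 0.08 (np.float64(210.0822116476124), np.float64(446.0702312473274))
0 -0.037 (np.float64(288.8738155086927), np.float64(302.66207776061697))
0 -0.03 (np.float64(284.4109484981219), np.float64(312.58679210154884))
0 0.03 (np.float64(247.64560723347873), np.float64(394.3471288613459))
0 0.08 (np.float64(218.90902364446697), np.float64(458.25277126111223))
-0.0115 -0.037 (np.float64(299.0531368033069), np.float64(314.62891587110994))
-0.0115 -0.03 (np.float64(294.51036097265825), np.float64(324.58444836272633))
-0.0115 0.03 (np.float64(257.098743141739), np.float64(406.572332151057))
-0.0115 0.08 (np.float64(227.87193014114735), np.float64(470.62314542049523))
rim c (np.float64(141.56845203773926), np.float64(474.25755433396074))
rim wrist (np.float64(275.52580982235037), np.float64(147.60169783784437))
[-0.0849  0.0019  0.0369]
[ 0.5054 -0.0134  0.2609] [179.9757 -24.9369 168.6625]
```

The large dipper has pivoted about 13–15° in the jaws under its own weight. Its rim is at (180,485) in the crop, against a predicted (142,474). I'll raise the squeeze and tilt the tool a bit further.

step_arm --series '[{"ax": 0.4, "ay": 2, "az": 0, "x": 0, "y": 0, "z": 0, "claw": 10}, {"ax": 0.8, "ay": 4, "az": 0, "x": 0, "y": 0, "z": 0, "claw": 10}, {"ax": 1.2, "ay": 6, "az": 0, "x": -0.001, "y": 0, "z": 0, "claw": 10}, {"ax": 1.6, "ay": 8, "az": 0, "x": -0.001, "y": 0, "z": 0, "claw": 10}, {"ax": 1.6, "ay": 8, "az": 0, "x": -0.001, "y": 0, "z": 0, "claw": 10}]' --squeeze 60

```text
time_s: 7.05
tool_pos: [0.5048, -0.0141, 0.2602]
tool_rot: [-180.0, -33.1, 168.6]
force: [-0.2, 1.6, -2.3]
grip_width: 0.0273
```

```bash
python3 - <<'E'
from h import *
np.set_printoptions(precision=4,suppress=True)
o,im=snap('side','s9.png'); print(o['tool_pos'],o['tool_rot'],o['grip_width'],o['qpos'],o['force'],o['time_s'])
cv2.imwrite('pics/c16.png',cv2.resize(im[100:260,200:340,::-1],None,fx=3.7,fy=3.7,interpolation=cv2.INTER_CUBIC))
o,im=snap('wrist','w9.png');cv2.imwrite('pics/c17.png',cv2.resize(im[100:340,170:380,::-1],None,fx=2.5,fy=2.5,interpolation=cv2.INTER_CUBIC))
Rt=R.from_euler('xyz',o['tool_rot'],degrees=True).as_matrix()
for a in (0,5,10,15,20,25):
    a_=np.radians(a); r=np.array([[np.cos(a_),0,-np.sin(a_)],[0,1,0],[np.sin(a_),0,np.cos(a_)]])
    X=o['tool_pos']+Rt@(r@np.array([.0525,0,.088+.019])+[0,0,-.019])
    p=proj('side',X); print(a,proj('wrist',X,o),(p[0]-200)*3.7,(p[1]-100)*3.7)
E
```

```text
[ 0.5048 -0.0141  0.2602] [-179.9716  -33.1033  168.5752] 0.027295770300268557 [ -4.9924  26.581   10.7448  73.1137  -8.3934 113.6628  83.5412] [-0.2425  1.6085 -2.3469] 7.05
0 (np.float64(275.4788463559832), np.float64(147.58048671600358)) 129.84792366388535 464.3331548943397
5 (np.float64(275.48701617534624), np.float64(158.5220417329743)) 139.91954644717939 470.34750472125694
10 (np.float64(275.4954386699011), np.float64(169.57057964054)) 150.8506546602945 475.1853102682228
15 (np.float64(275.5040611095426), np.float64(180.71004234543645)) 162.54024692895482 478.8462855785146
20 (np.float64(275.5128387190967), np.float64(191.92590010895773)) 174.887948303707 481.33812048203663
25 (np.float64(275.5217336572735), np.float64(203.20486102177404)) 187.79479529928585 482.67549409402767
```

The dipper is holding: the slip stays at about 16°, so it now leans about 17°. The wrist view shows the hook centred between the legs, both near crop column 264. Next I'll thread it over the tip.

```bash
cat >> h.py <<'E'
def tcp2(p,tilt,off): # tool tilt deg
    H=hookR(t=np.radians(tilt)); Tm=np.stack([-H[:,0],H[:,1],-H[:,2]],1)
    return HK+hookR()@np.array(p)-Tm@np.array(off)
def loop_now(o,off):
    return hookR().T@(o['tool_pos']+R.from_euler('xyz',o['tool_rot'],degrees=True).as_matrix()@np.array(off)-HK)
E
python3 - <<'E'
from h import *
np.set_printoptions(precision=4,suppress=True)
off=(.003,0,-.0296)
o=status.get_obs();print(o['tool_pos'],loop_now(o,off))
for p in [(-.085,0,.038),(-.045,0,.038),(-.045,0,.008),(-.02,0,.008),(-.005,0,.007)]: t=tcp2(p,33.1,off); print(p,t,t-[.5038,-.0147,.26])
E
```

```text
[ 0.5045 -0.0141  0.2608] [-0.0847  0.0006  0.0386]
(-0.085, 0, 0.038) [ 0.5038 -0.0145  0.2604] [0.     0.0002 0.0004]
(-0.045, 0, 0.038) [ 0.5394 -0.0217  0.2435] [ 0.0356 -0.007  -0.0165]
(-0.045, 0, 0.008) [ 0.527  -0.0192  0.2163] [ 0.0232 -0.0045 -0.0437]
(-0.02, 0, 0.008) [ 0.5492 -0.0237  0.2058] [ 0.0454 -0.009  -0.0542]
(-0.005, 0, 0.007) [ 0.5621 -0.0263  0.1985] [ 0.0583 -0.0116 -0.0615]
```

step_arm --series '[{"ax": 0, "ay": 0, "az": 0, "x": 0.006, "y": -0.0016, "z": -0.003, "claw": 10}, {"ax": 0, "ay": 0, "az": 0, "x": 0.012, "y": -0.0028, "z": -0.006, "claw": 10}, {"ax": 0, "ay": 0, "az": 0, "x": 0.018, "y": -0.004, "z": -0.0085, "claw": 10}, {"ax": 0, "ay": 0, "az": 0, "x": 0.024, "y": -0.005, "z": -0.0112, "claw": 10}, {"ax": 0, "ay": 0, "az": 0, "x": 0.03, "y": -0.0064, "z": -0.014, "claw": 10}, {"ax": 0, "ay": 0, "az": 0, "x": 0.0356, "y": -0.0074, "z": -0.0165, "claw": 10}, {"ax": 0, "ay": 0, "az": 0, "x": 0.0356, "y": -0.0074, "z": -0.0165, "claw": 10}]'

```text
time_s: 7.85
tool_pos: [0.5399, -0.0218, 0.2427]
tool_rot: [-179.9, -33.2, 168.5]
force: [0.2, -0.2, -2.7]
grip_width: 0.0273
```

```bash
python3 - <<'E'
from h import *
np.set_printoptions(precision=4,suppress=True)
off=(.003,0,-.0296)
o,im=snap('side','s10.png'); print(o['tool_pos'],o['tool_rot'],o['qpos'][5],o['force'],o['time_s'],loop_now(o,off))
cv2.imwrite('pics/c18.png',cv2.resize(im[100:260,200:340,::-1],None,fx=3.7,fy=3.7,interpolation=cv2.INTER_CUBIC))
o,im=snap('wrist','w10.png');cv2.imwrite('pics/c19.png',cv2.resize(im[100:340,170:380,::-1],None,fx=2.5,fy=2.5,interpolation=cv2.INTER_CUBIC))
E
```

```text
[ 0.5399 -0.0218  0.2427] [-179.9499  -33.1963  168.5433] 114.04188370155445 [ 0.1733 -0.2076 -2.7174] 7.85 [-0.0441  0.      0.0375]
```

The hook is threaded through the loop, with its tip at crop (267,287) between the legs. I'll lower it next, then slide it in.

step_arm --series '[{"ax": 0, "ay": 0, "az": 0, "x": -0.003, "y": 0.0005, "z": -0.0068, "claw": 10}, {"ax": 0, "ay": 0, "az": 0, "x": -0.006, "y": 0.001, "z": -0.0136, "claw": 10}, {"ax": 0, "ay": 0, "az": 0, "x": -0.009, "y": 0.0015, "z": -0.02, "claw": 10}, {"ax": 0, "ay": 0, "az": 0, "x": -0.0118, "y": 0.002, "z": -0.026, "claw": 10}, {"ax": 0, "ay": 0, "az": 0, "x": -0.0118, "y": 0.002, "z": -0.026, "claw": 10}]'

```text
time_s: 8.45
tool_pos: [0.5267, -0.0194, 0.2168]
tool_rot: [-180.0, -33.3, 168.6]
force: [-0.5, -0.1, -2.5]
grip_width: 0.0277
```

```bash
python3 - <<'E'
from h import *
np.set_printoptions(precision=4,suppress=True)
off=(.003,0,-.0296)
o,im=snap('wrist','w11.png');cv2.imwrite('pics/c21.png',cv2.resize(im[100:340,170:380,::-1],None,fx=2.5,fy=2.5,interpolation=cv2.INTER_CUBIC))
print(o['tool_pos'],o['tool_rot'],o['qpos'][5],o['force'],o['time_s'],loop_now(o,off))
E
```

```text
[ 0.5267 -0.0194  0.2168] [-179.9665  -33.2581  168.5699] 110.63322694584204 [-0.4851 -0.0898 -2.4997] 8.45 [-0.0453 -0.0002  0.0083]
```

step_arm --series '[{"ax": 0, "ay": 0, "az": 0, "x": 0.0044, "y": 0, "z": -0.0021, "claw": 10}, {"ax": 0, "ay": 0, "az": 0, "x": 0.009, "y": -0.0008, "z": -0.0042, "claw": 10}, {"ax": 0, "ay": 0, "az": 0, "x": 0.0133, "y": -0.0017, "z": -0.0063, "claw": 10}, {"ax": 0, "ay": 0, "az": 0, "x": 0.0178, "y": -0.0026, "z": -0.0085, "claw": 10}, {"ax": 0, "ay": 0, "az": 0, "x": 0.0222, "y": -0.0035, "z": -0.0106, "claw": 10}, {"ax": 0, "ay": 0, "az": 0, "x": 0.0266, "y": -0.0043, "z": -0.0127, "claw": 10}, {"ax": 0, "ay": 0, "az": 0, "x": 0.0311, "y": -0.0053, "z": -0.0148, "claw": 10}, {"ax": 0, "ay": 0, "az": 0, "x": 0.0311, "y": -0.0053, "z": -0.0148, "claw": 10}]'

```text
time_s: 9.3
tool_pos: [0.5588, -0.025, 0.2025]
tool_rot: [-180.0, -33.2, 168.6]
force: [-1.8, -0.8, -1.3]
grip_width: 0.0277
```

```bash
python3 - <<'E'
from h import *
np.set_printoptions(precision=4,suppress=True)
off=(.003,0,-.0296)
o,im=snap('wrist','w12.png');cv2.imwrite('pics/c22.png',cv2.resize(im[100:340,170:380,::-1],None,fx=2.5,fy=2.5,interpolation=cv2.INTER_CUBIC))
print(o['tool_pos'],o['tool_rot'],o['qpos'][5],o['force'],o['time_s'],loop_now(o,off))
o,im=snap('side','s12.png');cv2.imwrite('pics/c23.png',cv2.resize(im[140:290,220:340,::-1],None,fx=4,fy=4,interpolation=cv2.INTER_CUBIC))
E
```

```text
[ 0.5588 -0.025   0.2025] [-179.9639  -33.2202  168.5594] 111.28510634272642 [-1.8096 -0.8195 -1.3116] 9.3 [-0.0097  0.0007  0.0091]
```

The dipper is now nearly parallel to the post, with forces under 2 N. I'll ease it in and down, open, and back off along the tool axis.

step_arm --series '[{"ax": 0, "ay": 0, "az": 0, "x": 0.002, "y": -0.0004, "z": -0.0022, "claw": 10}, {"ax": 0, "ay": 0, "az": 0, "x": 0.0038, "y": -0.0008, "z": -0.0048, "claw": 10}, {"ax": 0, "ay": 0, "az": 0, "x": 0.0038, "y": -0.0008, "z": -0.0048, "claw": 10}, {"ax": 0, "ay": 0, "az": 0, "x": 0.0038, "y": -0.0008, "z": -0.0048, "claw": 40}, {"ax": 0, "ay": 0, "az": 0, "x": 0.0038, "y": -0.0008, "z": -0.0048, "claw": 55}, {"ax": 0, "ay": 0, "az": 0, "x": 0.0038, "y": -0.0008, "z": -0.0048, "claw": 60}, {"ax": 0, "ay": 0, "az": 0, "x": 0.0038, "y": -0.0008, "z": -0.0048, "claw": 60}, {"ax": 0, "ay": 0, "az": 0, "x": 0.0092, "y": -0.0019, "z": 0.0036, "claw": 60}, {"ax": 0, "ay": 0, "az": 0, "x": 0.02, "y": -0.004, "z": 0.02, "claw": 60}, {"ax": 0, "ay": 0, "az": 0, "x": 0.036, "y": -0.0073, "z": 0.045, "claw": 60}, {"ax": 0, "ay": 0, "az": 0, "x": 0.052, "y": -0.0105, "z": 0.07, "claw": 70}, {"ax": 0, "ay": 0, "az": 0, "x": 0.052, "y": -0.0105, "z": 0.1, "claw": 80}]'

```text
time_s: 10.6
tool_pos: [0.6029, -0.0307, 0.2874]
tool_rot: [177.9, -27.9, 169.1]
force: [0.6, 0.6, -2.4]
grip_width: 0.0611
```

```bash
python3 - <<'E'
from h import *
np.set_printoptions(precision=4,suppress=True)
o,im=snap('wrist','w13.png')
print(o['tool_pos'],o['tool_rot'],o['qpos'],o['force'],o['time_s'])
o,im=snap('side','s13.png');cv2.imwrite('pics/c24.png',cv2.resize(im[140:290,220:340,::-1],None,fx=4,fy=4,interpolation=cv2.INTER_CUBIC))
E
```

```text
[ 0.6029 -0.0307  0.2874] [177.873  -27.8712 169.1196] [ -1.3295  35.2477   9.6709  55.2938 -10.2043 117.4327  84.0729] [ 0.5935  0.6247 -2.3669] 10.6
```

```bash
python3 - <<'E'
from h import *
im=cv2.imread('pics/w13.png');cv2.imwrite('pics/c25.png',cv2.resize(im[100:260,200:340],None,fx=4,fy=4,interpolation=cv2.INTER_CUBIC))
o=status.get_obs();print(o['tool_pos'],o['tool_rot'],o['qpos'])
E
```

```text
[ 0.60422141 -0.04001835  0.300971  ] [178.75416766 -26.4500845  167.86223964] [ -1.79370341  34.4050738   11.36130696  54.70277915 -10.14520933
 117.64228137  84.06406763]
```

step_arm --series '[{"ax": -0.8, "ay": -4, "az": 0, "x": -0.01, "y": 0.002, "z": 0.005, "claw": 80}, {"ax": -2, "ay": -10, "az": 0, "x": -0.02, "y": 0.004, "z": 0.01, "claw": 80}, {"ax": -3.2, "ay": -16, "az": 0, "x": -0.03, "y": 0.006, "z": 0.02, "claw": 80}, {"ax": -4, "ay": -20, "az": 0, "x": -0.03, "y": 0.006, "z": 0.02, "claw": 80}, {"ax": -4, "ay": -20, "az": 0, "x": -0.03, "y": 0.006, "z": 0.02, "claw": 80}, {"ax": -4, "ay": -20, "az": 0, "x": -0.03, "y": 0.006, "z": 0.02, "claw": 80}]'

```text
time_s: 11.3
tool_pos: [0.5725, -0.0297, 0.3144]
tool_rot: [178.4, -6.9, 168.4]
force: [-0.5, 0.2, -0.6]
grip_width: 0.0696
```

```bash
python3 - <<'E'
from h import *
np.set_printoptions(precision=4,suppress=True)
o,im=snap('wrist','w14.png')
print(o['tool_pos'],o['tool_rot'],o['qpos'],o['joint_velocities'],o['time_s'])
cv2.imwrite('pics/c26.png',cv2.resize(im[100:260,200:340,::-1],None,fx=4,fy=4,interpolation=cv2.INTER_CUBIC))
o,im=snap('top','t14.png');cv2.imwrite('pics/c27.png',cv2.resize(im[190:310,250:350,::-1],None,fx=5,fy=5,interpolation=cv2.INTER_CUBIC))
E
```

```text
[ 0.5725 -0.0297  0.3144] [178.3811  -6.9011 168.3617] [-6.2109 12.8218 10.3187 78.0003 -4.8258 95.9946 82.025 ] [ 0.6553  3.0755 -0.766  -1.0639  0.1794  0.1812 -0.2586] 11.3
```

```bash
cat >> h.py <<'E'
def onhz(n,u,v,z,o=None,H=None):
    H=HK if H is None else H
    c,d=wray(n,u,v,o);M=hookR().T;c=M@(c-H);d=M@d;return c+d*(z-c[2])/d[2]
E
python3 - <<'E'
from h import *
np.set_printoptions(precision=4,suppress=True)
o=load('w14.png');q=lambda a,b:(200+a/4,100+b/4)
for a,b,z in [(300,262,.019),(300,470,.012),(298,490,.012),(298,510,.012),(298,516,.012),(298,545,.012),(233,485,.012),(365,485,.012)]: print((a,b),onhz('wrist',*q(a,b),z,o))
E
```

```text
(300, 262) [-0.0661  0.0001  0.019 ]
(300, 470) [-0.015   0.0005  0.012 ]
(298, 490) [-0.0099  0.0001  0.012 ]
(298, 510) [-0.0047  0.0001  0.012 ]
(298, 516) [-0.0031  0.0001  0.012 ]
(298, 545) [0.0047 0.0001 0.012 ]
(233, 485) [-0.0114 -0.0137  0.012 ]
(365, 485) [-0.011   0.0143  0.012 ]
```

The large dipper is home. The strip between its handle and the post's back edge is only the post's 8 mm top face, and y is centred to about 0.3 mm. Next I'll work out the move to the medium dipper.

```bash
cat >> h.py <<'E'
def TR(yaw,t):
    H=hookR(np.radians(yaw),np.radians(t)); return np.stack([-H[:,0],H[:,1],-H[:,2]],1)
def rv(o,Rt): return R.from_matrix(Rt@R.from_euler('xyz',o['tool_rot'],degrees=True).as_matrix().T).as_rotvec(degrees=True)
E
python3 - <<'E'
from h import *
np.set_printoptions(precision=4,suppress=True)
o=status.get_obs(); print(o['tool_pos'],o['tool_rot'],o['joint_velocities'])
print(rv(o,TR(-3.6,-6)), np.array([.464,.277,.28])-o['tool_pos'])
E
```

```text
[ 0.5732 -0.0296  0.3128] [178.4414  -7.0324 168.3639] [ 0.3525  1.1408 -0.7307 -0.284   0.3166 -0.1467 -0.2599]
[ -3.2784 -12.7199   8.0149] [-0.1092  0.3066 -0.0328]
```

step_arm --series '[{"ax": -0.4, "ay": -1.6, "az": 1, "x": -0.012, "y": 0.02, "z": 0.01, "claw": 90}, {"ax": -1.2, "ay": -4.8, "az": 3, "x": -0.025, "y": 0.06, "z": 0.01, "claw": 100}, {"ax": -2, "ay": -8, "az": 5, "x": -0.04, "y": 0.1, "z": 0.01, "claw": 100}, {"ax": -3.3, "ay": -12.7, "az": 8, "x": -0.055, "y": 0.145, "z": 0.01, "claw": 100}, {"ax": -3.3, "ay": -12.7, "az": 8, "x": -0.07, "y": 0.19, "z": 0.01, "claw": 100}, {"ax": -3.3, "ay": -12.7, "az": 8, "x": -0.085, "y": 0.235, "z": 0, "claw": 100}, {"ax": -3.3, "ay": -12.7, "az": 8, "x": -0.1, "y": 0.275, "z": -0.01, "claw": 100}, {"ax": -3.3, "ay": -12.7, "az": 8, "x": -0.109, "y": 0.3, "z": -0.02, "claw": 100}, {"ax": -3.3, "ay": -12.7, "az": 8, "x": -0.109, "y": 0.307, "z": -0.03, "claw": 100}, {"ax": -3.3, "ay": -12.7, "az": 8, "x": -0.109, "y": 0.307, "z": -0.03, "claw": 100}, {"ax": -3.3, "ay": -12.7, "az": 8, "x": -0.109, "y": 0.307, "z": -0.03, "claw": 100}]'

```text
time_s: 12.5
tool_pos: [0.4653, 0.2759, 0.2829]
tool_rot: [-179.9, 6.0, 176.3]
force: [0.5, -1.3, 0.5]
grip_width: 0.0872
```

```bash
python3 - <<'E'
from h import *
np.set_printoptions(precision=4,suppress=True)
o,im=snap('wrist','w15.png')
print(o['tool_pos'],o['tool_rot'],o['qpos'],o['time_s'])
cv2.imwrite('pics/c28.png',cv2.resize(im[90:260,200:360,::-1],None,fx=3.5,fy=3.5,interpolation=cv2.INTER_CUBIC))
E
```

```text
[0.4653 0.2759 0.2829] [-179.8844    6.015   176.2763] [-26.8043  -0.0931  -9.4887  95.4043   3.9957  80.1717  49.4496] 12.5
```

```bash
python3 - <<'E'
from h import *
np.set_printoptions(precision=4,suppress=True)
o=load('w15.png')
q=lambda a,b:(200+a/3.5,90+b/3.5)
c=onz('wrist',*q(276,140),.068,o);t=onz('wrist',*q(274,364),.19,o)
d=(t-c);print(c,t,np.linalg.norm(d[:2]),np.degrees(np.arctan2(d[1],d[0])))
o=status.get_obs();print(o['tool_pos'],o['tool_rot'])
E
```

```text
[0.421  0.2824 0.068 ] [0.4628 0.2783 0.19  ] 0.042010106343963946 -5.611880980205961
[0.4655 0.2758 0.2835] [-179.9323    6.0742  176.2364]
```

step_arm --series '[{"ax": 0, "ay": 0, "az": -1, "x": -0.001, "y": 0.001, "z": -0.03, "claw": 100}, {"ax": 0, "ay": 0, "az": -1, "x": -0.001, "y": 0.001, "z": -0.07, "claw": 90}, {"ax": 0, "ay": 0, "az": -1, "x": -0.001, "y": 0.001, "z": -0.105, "claw": 80}, {"ax": 0, "ay": 0, "az": -1, "x": -0.001, "y": 0.001, "z": -0.125, "claw": 70}, {"ax": 0, "ay": 0, "az": -1, "x": -0.001, "y": 0.001, "z": -0.135, "claw": 55}, {"ax": 0, "ay": 0, "az": -1, "x": -0.001, "y": 0.001, "z": -0.135, "claw": 45}, {"ax": 0, "ay": 0, "az": -1, "x": -0.001, "y": 0.001, "z": -0.135, "claw": 38}, {"ax": 0, "ay": 0, "az": -1, "x": -0.001, "y": 0.001, "z": -0.135, "claw": 30}, {"ax": 0, "ay": 0, "az": -1, "x": -0.001, "y": 0.001, "z": -0.135, "claw": 20}, {"ax": 0, "ay": 0, "az": -1, "x": -0.001, "y": 0.001, "z": -0.135, "claw": 10}, {"ax": 0, "ay": 0, "az": -1, "x": -0.001, "y": 0.001, "z": -0.135, "claw": 10}]' --squeeze 60

```text
time_s: 13.65
tool_pos: [0.4639, 0.279, 0.1499]
tool_rot: [180.0, 6.2, 175.4]
force: [0.1, -1.3, 4.3]
grip_width: 0.0278
```

```bash
python3 - <<'E'
from h import *
np.set_printoptions(precision=4,suppress=True)
o,im=snap('wrist','w16.png')
print(o['tool_pos'],o['tool_rot'],o['grip_width'],o['force'],o['time_s'])
cv2.imwrite('pics/c29.png',cv2.resize(im[90:330,180:380,::-1],None,fx=2.4,fy=2.4,interpolation=cv2.INTER_CUBIC))
o,im=snap('side','s16.png');cv2.imwrite('pics/c30.png',cv2.resize(im[130:240,150:240,::-1],None,fx=5,fy=5,interpolation=cv2.INTER_CUBIC))
E
```

```text
[0.4639 0.279  0.1499] [179.9632   6.2226 175.4248] 0.02775733352147483 [ 0.1196 -1.3003  4.3058] 13.65
```

```bash
cat >> h.py <<'E'
HK=HK-.0035*hookR()[:,0]
E
python3 - <<'E'
from h import *
np.set_printoptions(precision=4,suppress=True)
o=load('w16.png');Rt=R.from_euler('xyz',o['tool_rot'],degrees=True).as_matrix()
lp=np.array([.463,.279,.183]); off=Rt.T@(lp-o['tool_pos']);print('off',off,HK)
for p in [(-.095,0,.09),(-.019,0,.09),(-.019,0,.03),(-.019,0,.007)]:
    H=hookR(t=np.radians(19)); Tm=np.stack([-H[:,0],H[:,1],-H[:,2]],1)
    print(p,HK+hookR()@np.array(p)-Tm@off)
oc=dict(o); oc['tool_rot']=np.array([180,6.,175.4])
print(rv(oc,TR(-11.4,19)))
E
```

```text
off [-0.0027 -0.0001 -0.033 ] [ 0.5739 -0.0287  0.218 ]
(-0.095, 0, 0.09) [ 0.5137 -0.0165  0.3094]
(-0.019, 0, 0.09) [ 0.5813 -0.0301  0.2773]
(-0.019, 0, 0.03) [ 0.5564 -0.0251  0.2229]
(-0.019, 0, 0.007) [ 0.5469 -0.0231  0.202 ]
[ 3.4813 24.7711 -6.6917]
```

step_arm --series '[{"ax": 0, "ay": 0, "az": 0, "x": 0, "y": 0, "z": 0.01, "claw": 10}, {"ax": 0, "ay": 0, "az": 0, "x": 0, "y": 0, "z": 0.035, "claw": 10}, {"ax": 0, "ay": 0, "az": 0, "x": 0, "y": 0, "z": 0.07, "claw": 10}, {"ax": 0, "ay": 0, "az": 0, "x": 0, "y": 0, "z": 0.11, "claw": 10}, {"ax": 0, "ay": 0, "az": 0, "x": 0, "y": 0, "z": 0.15, "claw": 10}, {"ax": 0, "ay": 0, "az": 0, "x": 0, "y": -0.01, "z": 0.19, "claw": 10}, {"ax": 0, "ay": 0, "az": -2, "x": 0.004, "y": -0.03, "z": 0.225, "claw": 10}, {"ax": 0, "ay": 0, "az": -4, "x": 0.008, "y": -0.06, "z": 0.255, "claw": 10}, {"ax": 0, "ay": 0, "az": -6, "x": 0.012, "y": -0.095, "z": 0.27, "claw": 10}, {"ax": 0, "ay": 0, "az": -6.8, "x": 0.016, "y": -0.13, "z": 0.27, "claw": 10}, {"ax": 0, "ay": 0, "az": -6.8, "x": 0.02, "y": -0.165, "z": 0.27, "claw": 10}, {"ax": 0, "ay": 0, "az": -6.8, "x": 0.024, "y": -0.2, "z": 0.27, "claw": 10}]'

```text
time_s: 14.95
tool_pos: [0.4864, 0.0778, 0.4183]
tool_rot: [-180.0, 6.0, 168.7]
force: [-0.1, 1.0, -2.2]
grip_width: 0.0281
```

step_arm --series '[{"ax": 0, "ay": 0, "az": 0, "x": 0.002, "y": -0.035, "z": 0, "claw": 10}, {"ax": 0, "ay": 0, "az": 0, "x": 0.003, "y": -0.065, "z": 0, "claw": 10}, {"ax": 0.8, "ay": 4, "az": 0, "x": 0.003, "y": -0.085, "z": 0, "claw": 10}, {"ax": 1.6, "ay": 8, "az": 0, "x": 0.004, "y": -0.094, "z": 0, "claw": 10}, {"ax": 2.4, "ay": 12, "az": 0, "x": 0.006, "y": -0.095, "z": -0.005, "claw": 10}, {"ax": 3.2, "ay": 16, "az": 0, "x": 0.01, "y": -0.095, "z": -0.015, "claw": 10}, {"ax": 4, "ay": 20, "az": 0, "x": 0.015, "y": -0.095, "z": -0.035, "claw": 10}, {"ax": 4.94, "ay": 24.5, "az": 0, "x": 0.02, "y": -0.095, "z": -0.06, "claw": 10}, {"ax": 4.94, "ay": 24.5, "az": 0, "x": 0.024, "y": -0.095, "z": -0.085, "claw": 10}, {"ax": 4.94, "ay": 24.5, "az": 0, "x": 0.0265, "y": -0.095, "z": -0.105, "claw": 10}, {"ax": 4.94, "ay": 24.5, "az": 0, "x": 0.0265, "y": -0.095, "z": -0.108, "claw": 10}, {"ax": 4.94, "ay": 24.5, "az": 0, "x": 0.0265, "y": -0.095, "z": -0.108, "claw": 10}]'

```text
time_s: 16.15
tool_pos: [0.5131, -0.0158, 0.3104]
tool_rot: [-180.0, -19.0, 168.7]
force: [-0.3, 0.3, -0.4]
grip_width: 0.028
```

```bash
python3 - <<'E'
from h import *
np.set_printoptions(precision=4,suppress=True)
o,im=snap('wrist','w17.png')
off=np.array([-.0027,0,-.033])
print(o['tool_pos'],o['tool_rot'],o['grip_width'],o['qpos'][5],o['force'],o['time_s'],loop_now(o,off))
cv2.imwrite('pics/c31.png',cv2.resize(im[90:330,180:380,::-1],None,fx=2.4,fy=2.4,interpolation=cv2.INTER_CUBIC))
o,im=snap('side','s17.png');cv2.imwrite('pics/c32.png',cv2.resize(im[100:280,200:350,::-1],None,fx=3.3,fy=3.3,interpolation=cv2.INTER_CUBIC))
E
```

```text
[ 0.5131 -0.0158  0.3104] [-179.9998  -18.9867  168.6618] 0.02801005765001355 106.31102724489827 [-0.3092  0.2607 -0.4329] 16.15 [-0.0962  0.0006  0.0906]
```

```bash
python3 - <<'E'
from h import *
np.set_printoptions(precision=4,suppress=True)
off=np.array([-.0017,0,-.033]); cmd=np.array([.4632+.024+.0265,.2784-.2-.095,.1478+.27-.108]); print(cmd)
for p in [(-.095,0,.09),(-.019,0,.09),(-.019,0,.03),(-.019,0,.007)]: t=tcp2(p,25,off); print(p,t,t-cmd)
E
```

```text
[ 0.5137 -0.0166  0.3098]
(-0.095, 0, 0.09) [ 0.5116 -0.0161  0.3105] [-0.0021  0.0005  0.0007]
(-0.019, 0, 0.09) [ 0.5791 -0.0297  0.2784] [ 0.0654 -0.0131 -0.0314]
(-0.019, 0, 0.03) [ 0.5543 -0.0247  0.224 ] [ 0.0406 -0.0081 -0.0858]
(-0.019, 0, 0.007) [ 0.5447 -0.0228  0.2032] [ 0.031  -0.0062 -0.1066]
```

The medium dipper has slipped about 7°, so I'll tilt a further 6°. Then I'll thread it along the hook with the cup held above the large one's rim.

step_arm --series '[{"ax": 0.4, "ay": 2, "az": 0, "x": -0.001, "y": 0, "z": 0, "claw": 10}, {"ax": 0.8, "ay": 4, "az": 0, "x": -0.0015, "y": 0, "z": 0.0005, "claw": 10}, {"ax": 1.2, "ay": 5.9, "az": 0, "x": -0.002, "y": 0, "z": 0.0007, "claw": 10}, {"ax": 1.2, "ay": 5.9, "az": 0, "x": 0.004, "y": -0.001, "z": -0.002, "claw": 10}, {"ax": 1.2, "ay": 5.9, "az": 0, "x": 0.014, "y": -0.003, "z": -0.007, "claw": 10}, {"ax": 1.2, "ay": 5.9, "az": 0, "x": 0.025, "y": -0.0055, "z": -0.0122, "claw": 10}, {"ax": 1.2, "ay": 5.9, "az": 0, "x": 0.036, "y": -0.0077, "z": -0.0174, "claw": 10}, {"ax": 1.2, "ay": 5.9, "az": 0, "x": 0.047, "y": -0.01, "z": -0.0227, "claw": 10}, {"ax": 1.2, "ay": 5.9, "az": 0, "x": 0.057, "y": -0.012, "z": -0.0274, "claw": 10}, {"ax": 1.2, "ay": 5.9, "az": 0, "x": 0.064, "y": -0.0133, "z": -0.031, "claw": 10}, {"ax": 1.2, "ay": 5.9, "az": 0, "x": 0.064, "y": -0.0133, "z": -0.031, "claw": 10}]'

```text
time_s: 17.35
tool_pos: [0.578, -0.0296, 0.2783]
tool_rot: [-180.0, -25.0, 168.6]
force: [0.3, 0.4, -2.2]
grip_width: 0.0282
```

```bash
python3 - <<'E'
from h import *
np.set_printoptions(precision=4,suppress=True)
o,im=snap('wrist','w18.png')
off=np.array([-.0017,0,-.033])
print(o['tool_pos'],o['tool_rot'],o['qpos'][5],o['force'],o['time_s'],loop_now(o,off))
cv2.imwrite('pics/c33.png',cv2.resize(im[90:330,180:380,::-1],None,fx=2.4,fy=2.4,interpolation=cv2.INTER_CUBIC))
o,im=snap('side','s18.png');cv2.imwrite('pics/c34.png',cv2.resize(im[100:280,200:350,::-1],None,fx=3.3,fy=3.3,interpolation=cv2.INTER_CUBIC))
E
```

```text
[ 0.578  -0.0296  0.2783] [-179.9782  -25.001   168.6121] 111.92946572959808 [ 0.3055  0.3704 -2.1785] 17.35 [-0.02   -0.0001  0.0894]
```

step_arm --series '[{"ax": 0.4, "ay": 2, "az": 0, "x": -0.0055, "y": 0.001, "z": 0.002, "claw": 10}, {"ax": 0.4, "ay": 2, "az": 0, "x": -0.0095, "y": 0.0018, "z": -0.007, "claw": 10}, {"ax": 0.4, "ay": 2, "az": 0, "x": -0.0125, "y": 0.0025, "z": -0.014, "claw": 10}, {"ax": 0.4, "ay": 2, "az": 0, "x": -0.0155, "y": 0.003, "z": -0.02, "claw": 10}, {"ax": 0.4, "ay": 2, "az": 0, "x": -0.0179, "y": 0.0035, "z": -0.0252, "claw": 10}, {"ax": 0.4, "ay": 2, "az": 0, "x": -0.0179, "y": 0.0035, "z": -0.0252, "claw": 10}]'

```text
time_s: 18.05
tool_pos: [0.5614, -0.0263, 0.2557]
tool_rot: [179.9, -26.5, 168.7]
force: [6.8, -0.8, 4.7]
grip_width: 0.028
```

```bash
python3 - <<'E'
from h import *
np.set_printoptions(precision=4,suppress=True)
o,im=snap('wrist','w19.png')
off=np.array([-.0017,0,-.033])
print(o['tool_pos'],o['tool_rot'],o['qpos'][5],o['force'],o['time_s'],loop_now(o,off))
cv2.imwrite('pics/c35.png',cv2.resize(im[90:330,180:380,::-1],None,fx=2.4,fy=2.4,interpolation=cv2.INTER_CUBIC))
o,im=snap('side','s19.png');cv2.imwrite('pics/c36.png',cv2.resize(im[140:280,220:350,::-1],None,fx=4,fy=4,interpolation=cv2.INTER_CUBIC))
E
```

```text
[ 0.5614 -0.0263  0.2557] [179.9396 -26.5029 168.6522] 110.06387852158561 [ 6.779  -0.7518  4.6735] 18.05 [-0.025  -0.0001  0.0618]
```

Contact pushes the tool by +6.8 N in x and about +7 N in z, so the medium cup is bearing on the front of the large rim. I'll shift it back towards the post.

step_arm --series '[{"ax": 0, "ay": 0, "az": 0, "x": 0.0016, "y": -0.0003, "z": 0.003, "claw": 10}, {"ax": 0, "ay": 0, "az": 0, "x": 0.0045, "y": -0.0009, "z": 0.002, "claw": 10}, {"ax": 0, "ay": 0, "az": 0, "x": 0.007, "y": -0.0014, "z": 0, "claw": 10}, {"ax": 0, "ay": 0, "az": 0, "x": 0.007, "y": -0.0014, "z": 0, "claw": 10}]'

```text
time_s: 18.55
tool_pos: [0.5661, -0.0272, 0.2535]
tool_rot: [-180.0, -27.1, 168.6]
force: [-1.5, -0.5, -1.9]
grip_width: 0.0279
```

```bash
python3 - <<'E'
from h import *
np.set_printoptions(precision=4,suppress=True)
o,im=snap('wrist','w20.png')
off=np.array([-.0017,0,-.033])
print(o['tool_pos'],o['tool_rot'],o['qpos'][5],o['force'],o['time_s'],loop_now(o,off))
cv2.imwrite('pics/c37.png',cv2.resize(im[90:330,180:380,::-1],None,fx=2.4,fy=2.4,interpolation=cv2.INTER_CUBIC))
o,im=snap('side','s20.png');cv2.imwrite('pics/c38.png',cv2.resize(im[140:280,220:350,::-1],None,fx=4,fy=4,interpolation=cv2.INTER_CUBIC))
E
```

```text
[ 0.5661 -0.0272  0.2535] [-179.9965  -27.0859  168.6395] 110.72651570391191 [-1.543  -0.4553 -1.9441] 18.55 [-0.0192 -0.0001  0.0617]
```

step_arm --series '[{"ax": 0, "ay": 0, "az": 0, "x": -0.003, "y": 0.0006, "z": -0.0066, "claw": 10}, {"ax": 0, "ay": 0, "az": 0, "x": -0.006, "y": 0.0012, "z": -0.013, "claw": 10}, {"ax": 0, "ay": 0, "az": 0, "x": -0.009, "y": 0.0018, "z": -0.0195, "claw": 10}, {"ax": 0, "ay": 0, "az": 0, "x": -0.012, "y": 0.0024, "z": -0.026, "claw": 10}, {"ax": 0, "ay": 0, "az": 0, "x": -0.012, "y": 0.0024, "z": -0.026, "claw": 10}]'

```text
time_s: 19.15
tool_pos: [0.5537, -0.0247, 0.2273]
tool_rot: [-180.0, -27.1, 168.6]
force: [0.6, -0.5, -2.1]
grip_width: 0.0278
```

```bash
python3 - <<'E'
from h import *
np.set_printoptions(precision=4,suppress=True)
o=status.get_obs()
off=np.array([-.0017,0,-.033])
print(o['tool_pos'],o['tool_rot'],o['qpos'][5],o['force'],o['time_s'],loop_now(o,off))
o,im=snap('side','s21.png');cv2.imwrite('pics/c40.png',cv2.resize(im[140:280,220:350,::-1],None,fx=4,fy=4,interpolation=cv2.INTER_CUBIC))
E
```

```text
[ 0.5537 -0.0247  0.2273] [-179.9999  -27.0635  168.6396] 107.22144585103922 [ 0.5751 -0.4852 -2.1351] 19.15 [-0.0197 -0.0001  0.0326]
```

step_arm --series '[{"ax": 0, "ay": 0, "az": 0, "x": -0.0025, "y": 0.0005, "z": -0.0055, "claw": 10}, {"ax": 0, "ay": 0, "az": 0, "x": -0.005, "y": 0.001, "z": -0.011, "claw": 10}, {"ax": 0, "ay": 0, "az": 0, "x": -0.0075, "y": 0.0015, "z": -0.0163, "claw": 10}, {"ax": 0, "ay": 0, "az": 0, "x": -0.0095, "y": 0.0019, "z": -0.0208, "claw": 10}, {"ax": 0, "ay": 0, "az": 0, "x": -0.0095, "y": 0.0019, "z": -0.0208, "claw": 10}]'

```text
time_s: 19.7
tool_pos: [0.5459, -0.0228, 0.2086]
tool_rot: [179.9, -26.8, 168.7]
force: [2.2, -0.1, 3.7]
grip_width: 0.0281
```

```bash
python3 - <<'E'
from h import *
np.set_printoptions(precision=4,suppress=True)
o,im=snap('wrist','w22.png')
off=np.array([-.0017,0,-.033])
print(o['tool_pos'],o['tool_rot'],o['qpos'][5],o['force'],o['time_s'],loop_now(o,off))
cv2.imwrite('pics/c41.png',cv2.resize(im[90:330,180:380,::-1],None,fx=2.4,fy=2.4,interpolation=cv2.INTER_CUBIC))
o,im=snap('side','s22.png');cv2.imwrite('pics/c42.png',cv2.resize(im[140:280,220:350,::-1],None,fx=4,fy=4,interpolation=cv2.INTER_CUBIC))
E
```

```text
[ 0.5459 -0.0228  0.2086] [179.9183 -26.7717 168.6828] 104.55179667378339 [ 2.1838 -0.0648  3.72  ] 19.7 [-0.0192  0.0002  0.0123]
```

```bash
python3 - <<'E'
from h import *
np.set_printoptions(precision=4,suppress=True)
M=hookR().T
for nm,a,b in [('med',178,380),('large',168,397)]:
    c,d=wray('side',220+a/4,140+b/4); c=M@(c-HK);d=M@d; print(nm,c+d*(-c[1]/d[1]))
o=load('w22.png');q=lambda a,b:(180+a/2.4,90+b/2.4)
for nm,a,b,z in [('med',230,190,-.105),('large',231,185,-.113)]: print(nm,onhz('wrist',*q(a,b),z,o))
im=cv2.imread('pics/w22.png');cv2.imwrite('pics/c43.png',cv2.convertScaleAbs(cv2.resize(im[230:330,220:330],None,fx=6,fy=6,interpolation=cv2.INTER_CUBIC),alpha=1.5))
print(status.get_obs()['force'])
E
```

```text
med [-0.0528  0.     -0.1085]
large [-0.0543  0.     -0.1219]
med [-0.0593  0.0005 -0.105 ]
large [-0.0603  0.0009 -0.113 ]
[ 3.1419 -0.0316  4.2053]
```

The medium is about 10 mm above home and appears too close to the post, rubbing the large cup's back wall. I'll move out 4 mm and check the force.

step_arm --series '[{"ax": 0, "ay": 0, "az": 0, "x": -0.001, "y": 0.0002, "z": 0.003, "claw": 10}, {"ax": 0, "ay": 0, "az": 0, "x": -0.0025, "y": 0.0005, "z": 0.004, "claw": 10}, {"ax": 0, "ay": 0, "az": 0, "x": -0.0035, "y": 0.0007, "z": 0.002, "claw": 10}, {"ax": 0, "ay": 0, "az": 0, "x": -0.0045, "y": 0.0009, "z": 0, "claw": 10}, {"ax": 0, "ay": 0, "az": 0, "x": -0.0045, "y": 0.0009, "z": 0, "claw": 10}]'

```text
time_s: 20.3
tool_pos: [0.5415, -0.0225, 0.2098]
tool_rot: [180.0, -26.7, 168.6]
force: [3.1, -0.8, 9.1]
grip_width: 0.0283
```

```bash
python3 - <<'E'
from h import *
np.set_printoptions(precision=4,suppress=True)
o,im=snap('wrist','w23.png')
off=np.array([-.0017,0,-.033])
print(o['tool_pos'],o['tool_rot'],o['qpos'][5],o['force'],o['wrist_torque'],o['time_s'],loop_now(o,off))
cv2.imwrite('pics/c44.png',cv2.convertScaleAbs(cv2.resize(im[100:330,200:350,::-1],None,fx=3.5,fy=3.5,interpolation=cv2.INTER_CUBIC),alpha=1.4))
E
```

```text
[ 0.5415 -0.0225  0.2098] [179.9609 -26.7367 168.6361] 104.41059083691853 [ 3.0868 -0.7942  9.0864] [-0.1167 -0.6693 -0.0004] 20.3 [-0.0237 -0.0004  0.0116]
```

```bash
python3 - <<'E'
from h import *
np.set_printoptions(precision=3,suppress=True)
for f in ['w15.png','w17.png','w18.png','w20.png','w22.png','w23.png']:
    o=load(f); Rt=R.from_euler('xyz',o['tool_rot'],degrees=True).as_matrix()
    print(f,o['force'],o['wrist_torque'],'tool frame F',Rt.T@o['force'],'T',Rt.T@o['wrist_torque'])
E
```

```text
w15.png [ 0.539 -1.274  0.53 ] [0.004 0.152 0.006] tool frame F [-0.672 -1.237 -0.46 ] T [ 0.005  0.152 -0.007]
w17.png [-0.309  0.261 -0.433] [-0.103 -0.55  -0.002] tool frame F [0.194 0.195 0.525] T [-0.007 -0.56  -0.001]
w18.png [ 0.305  0.37  -2.179] [-0.15  -0.909  0.042] tool frame F [-1.126  0.424  1.879] T [-0.012 -0.921 -0.052]
w20.png [-1.543 -0.455 -1.944] [-0.062 -0.644 -0.012] tool frame F [ 0.382 -0.75   2.379] T [-0.065 -0.644 -0.019]
w22.png [ 2.184 -0.065  3.72 ] [ 0.028 -0.964 -0.057] tool frame F [-0.248  0.371 -4.291] T [-0.22  -0.94  -0.048]
w23.png [ 3.087 -0.794  9.086] [-0.117 -0.669 -0.   ] tool frame F [ 1.245 -0.164 -9.547] T [-0.016 -0.679 -0.008]
```

```bash
python3 - <<'E'
from h import *
o=load('w23.png');Rt=R.from_euler('xyz',o['tool_rot'],degrees=True).as_matrix()
for x in (.015,.021,.03):
  for z in (-.03,-.045,-.06,-.075,-.09): print(x,z,np.round(proj('wrist',o['tool_pos']+Rt@[x,0,z],o)))
E
```

```text
0.015 -0.03 [276. 238.]
0.015 -0.045 [276. 249.]
0.015 -0.06 [276. 262.]
0.015 -0.075 [276. 278.]
0.015 -0.09 [276. 298.]
0.021 -0.03 [276. 226.]
0.021 -0.045 [276. 236.]
0.021 -0.06 [276. 248.]
0.021 -0.075 [276. 263.]
0.021 -0.09 [276. 282.]
0.03 -0.03 [276. 208.]
0.03 -0.045 [276. 217.]
0.03 -0.06 [276. 227.]
0.03 -0.075 [276. 239.]
0.03 -0.09 [276. 256.]
```

```bash
python3 - <<'E'
from h import *
o,im=snap('side','s23.png');print(o['force'],o['tool_pos'])
cv2.imwrite('pics/c45.png',cv2.convertScaleAbs(cv2.resize(im[130:215,265:335,::-1],None,fx=8,fy=8,interpolation=cv2.INTER_CUBIC),alpha=1.5))
o,im=snap('top','t23.png')
cv2.imwrite('pics/c46.png',cv2.convertScaleAbs(cv2.resize(im[170:310,240:370,::-1],None,fx=4,fy=4,interpolation=cv2.INTER_CUBIC),alpha=1.5))
E
```

```text
[ 2.94765304 -0.7846034   8.82238348] [ 0.54153625 -0.02253681  0.20986371]
```

```bash
python3 - <<'E'
from h import *
np.set_printoptions(precision=4,suppress=True)
H=hookR();f=lambda p:tuple(np.round((np.array(proj('side',HK+H@np.array(p)))-[265,130])*8))
for nm,p in [('tip',(-.062,0,.016)),('hook0',(0,0,0)),('hook-.024',(-.024,0,.005)),('loop z.0116',(-.0237,0,.0116)),('top',(-.0237,0,.0186)),('top L leg',(-.0237,.0115,.0186)),('top R',(-.0237,-.0115,.0186)),('posttop',(.004,0,.012)),('large top',(-.0025,0,.012)),('largeR',(-.0025,-.0115,.012))]: print(nm,f(p))
M=H.T
for a,b in [(285,408),(225,495)]:
    c,d=wray('side',265+a/8,130+b/8);c=M@(c-HK);d=M@d
    for y in (-.0115,0,.0115): print((a,b),y,c+d*((y-c[1])/d[1]))
E
```

```text
tip (np.float64(127.0), np.float64(502.0))
hook0 (np.float64(276.0), np.float64(544.0))
hook-.024 (np.float64(219.0), np.float64(531.0))
loop z.0116 (np.float64(228.0), np.float64(513.0))
top (np.float64(238.0), np.float64(493.0))
top L leg (np.float64(217.0), np.float64(468.0))
top R (np.float64(260.0), np.float64(518.0))
posttop (np.float64(303.0), np.float64(510.0))
large top (np.float64(286.0), np.float64(510.0))
largeR (np.float64(308.0), np.float64(535.0))
(285, 408) -0.0115 [-0.0339 -0.0115  0.056 ]
(285, 408) 0 [-0.0215  0.      0.0477]
(285, 408) 0.0115 [-0.009   0.0115  0.0395]
(225, 495) -0.0115 [-0.0404 -0.0115  0.0268]
(225, 495) 0 [-0.0281  0.      0.0179]
(225, 495) 0.0115 [-0.0158  0.0115  0.009 ]
```

The medium loop reads about 11 mm, so it is blocked roughly 6 mm above its seat. I'll ease off slightly and lower the squeeze, so the dipper can align itself while I see what is bearing.

step_arm --series '[{"ax": 0, "ay": 0, "az": 0, "x": 0.001, "y": 0, "z": 0.002, "claw": 10}, {"ax": 0, "ay": 0, "az": 0, "x": 0.001, "y": 0, "z": 0.002, "claw": 10}, {"ax": 0, "ay": 0, "az": 0, "x": 0.001, "y": 0, "z": 0.002, "claw": 10}]' --squeeze 8

```text
time_s: 20.75
tool_pos: [0.5409, -0.0221, 0.2094]
tool_rot: [-180.0, -27.1, 168.6]
force: [-0.5, -0.1, 0.6]
grip_width: 0.0299
```

```bash
python3 - <<'E'
from h import *
np.set_printoptions(precision=4,suppress=True)
o,im=snap('wrist','w24.png')
off=np.array([-.0017,0,-.033])
print(o['tool_pos'],o['tool_rot'],o['grip_width'],o['force'],o['wrist_torque'],o['time_s'],loop_now(o,off))
cv2.imwrite('pics/c47.png',cv2.convertScaleAbs(cv2.resize(im[100:330,200:350,::-1],None,fx=3.5,fy=3.5,interpolation=cv2.INTER_CUBIC),alpha=1.4))
o,im=snap('side','s24.png')
cv2.imwrite('pics/c48.png',cv2.convertScaleAbs(cv2.resize(im[140:280,220:330,::-1],None,fx=5,fy=5,interpolation=cv2.INTER_CUBIC),alpha=1.3))
E
```

```text
[ 0.5409 -0.0221  0.2094] [-179.9965  -27.0566  168.6356] 0.02989795349103036 [-0.5401 -0.1027  0.5663] [-0.0471 -0.4251 -0.0406] 20.75 [-0.024  -0.      0.0109]
```

```bash
python3 - <<'E'
from h import *
np.set_printoptions(precision=4,suppress=True)
M=hookR().T
for nm,a,b in [('med',215,478),('large',206,503),('medtop?',363,262),('hooktip',308,262)]:
    c,d=wray('side',220+a/5,140+b/5); c=M@(c-HK);d=M@d; print(nm,c+d*(-c[1]/d[1]))
im=cv2.imread('pics/s24.png');cv2.imwrite('pics/c49.png',cv2.convertScaleAbs(cv2.resize(im[170:240,265:315],None,fx=10,fy=10,interpolation=cv2.INTER_CUBIC),alpha=1.4))
E
```

```text
med [-0.0565  0.     -0.11  ]
large [-0.0549  0.     -0.1261]
medtop? [-0.0289  0.      0.0164]
hooktip [-0.0605  0.      0.017 ]
```

The blockage has cleared: force is near zero, and the loop bar now sits on or just above the hook at about x = -26 mm. I'll slide it in towards the post under a light grip.

step_arm --series '[{"ax": 0, "ay": 0, "az": 0, "x": 0.0018, "y": -0.0004, "z": -0.0008, "claw": 10}, {"ax": 0, "ay": 0, "az": 0, "x": 0.0036, "y": -0.0008, "z": -0.0017, "claw": 10}, {"ax": 0, "ay": 0, "az": 0, "x": 0.0053, "y": -0.0011, "z": -0.0025, "claw": 10}, {"ax": 0, "ay": 0, "az": 0, "x": 0.0065, "y": -0.0013, "z": -0.003, "claw": 10}, {"ax": 0, "ay": 0, "az": 0, "x": 0.0065, "y": -0.0013, "z": -0.003, "claw": 10}]'

```text
time_s: 21.35
tool_pos: [0.5482, -0.0234, 0.2062]
tool_rot: [180.0, -27.0, 168.6]
force: [-1.7, 0.7, -0.1]
grip_width: 0.0299
```

```bash
python3 - <<'E'
from h import *
np.set_printoptions(precision=4,suppress=True)
o,im=snap('wrist','w25.png')
off=np.array([-.0017,0,-.033])
print(o['tool_pos'],o['tool_rot'],o['grip_width'],o['force'],o['wrist_torque'],o['time_s'],loop_now(o,off))
cv2.imwrite('pics/c50.png',cv2.convertScaleAbs(cv2.resize(im[100:330,200:350,::-1],None,fx=3.5,fy=3.5,interpolation=cv2.INTER_CUBIC),alpha=1.4))
o,im=snap('side','s25.png')
cv2.imwrite('pics/c51.png',cv2.convertScaleAbs(cv2.resize(im[140:280,220:330,::-1],None,fx=5,fy=5,interpolation=cv2.INTER_CUBIC),alpha=1.3))
E
```

```text
[ 0.5482 -0.0234  0.2062] [179.9947 -26.9719 168.6386] 0.029911993658981947 [-1.7064  0.7248 -0.0602] [-0.0318 -0.2978 -0.055 ] 21.35 [-0.016   0.0001  0.0112]
```

step_arm --series '[{"ax": 0, "ay": 0, "az": 0, "x": 0, "y": 0, "z": -0.001, "claw": 10}, {"ax": 0, "ay": 0, "az": 0, "x": 0, "y": 0, "z": -0.002, "claw": 10}, {"ax": 0, "ay": 0, "az": 0, "x": 0, "y": 0, "z": -0.002, "claw": 10}]' --squeeze 3

```text
time_s: 21.75
tool_pos: [0.548, -0.0234, 0.2046]
tool_rot: [180.0, -26.9, 168.6]
force: [-0.3, 0.4, -0.2]
grip_width: 0.0298
```

step_arm --series '[{"ax": 0, "ay": 0, "az": 0, "x": 0, "y": 0, "z": 0, "claw": 36}, {"ax": 0, "ay": 0, "az": 0, "x": 0, "y": 0, "z": 0, "claw": 40}, {"ax": 0, "ay": 0, "az": 0, "x": 0, "y": 0, "z": 0, "claw": 50}, {"ax": 0, "ay": 0, "az": 0, "x": 0, "y": 0, "z": 0, "claw": 60}, {"ax": 0, "ay": 0, "az": 0, "x": 0, "y": 0, "z": 0, "claw": 60}]'

```text
time_s: 22.25
tool_pos: [0.5481, -0.0234, 0.2046]
tool_rot: [180.0, -26.9, 168.6]
force: [-0.8, 0.2, -1.2]
grip_width: 0.0488
```

```bash
python3 - <<'E'
from h import *
np.set_printoptions(precision=4,suppress=True)
o,im=snap('wrist','w26.png')
off=np.array([-.0017,0,-.033])
print(o['tool_pos'],o['tool_rot'],o['grip_width'],o['force'],o['wrist_torque'],o['time_s'],loop_now(o,off))
cv2.imwrite('pics/c52.png',cv2.convertScaleAbs(cv2.resize(im[100:330,200:350,::-1],None,fx=3.5,fy=3.5,interpolation=cv2.INTER_CUBIC),alpha=1.4))
o,im=snap('side','s26.png')
cv2.imwrite('pics/c53.png',cv2.convertScaleAbs(cv2.resize(im[140:280,220:330,::-1],None,fx=5,fy=5,interpolation=cv2.INTER_CUBIC),alpha=1.3))
E
```

```text
[ 0.5481 -0.0234  0.2046] [179.9875 -26.9473 168.6445] 0.04879842501801137 [-0.7622  0.1721 -1.2344] [-0.0994 -0.4945  0.0029] 22.25 [-0.0154  0.      0.0097]
```

The medium is nested with its loop on the hook. I'll back off along the tool axis and then straighten the tool.

step_arm --series '[{"ax": 0, "ay": 0, "az": 0, "x": 0.004, "y": -0.0008, "z": 0.008, "claw": 60}, {"ax": 0, "ay": 0, "az": 0, "x": 0.012, "y": -0.0025, "z": 0.025, "claw": 60}, {"ax": 0, "ay": 0, "az": 0, "x": 0.024, "y": -0.0047, "z": 0.048, "claw": 60}, {"ax": -0.8, "ay": -4, "az": 0, "x": 0.03, "y": -0.006, "z": 0.072, "claw": 65}, {"ax": -2, "ay": -10, "az": 0, "x": 0.03, "y": -0.006, "z": 0.095, "claw": 70}, {"ax": -3.2, "ay": -16, "az": 0, "x": 0.03, "y": -0.006, "z": 0.11, "claw": 80}, {"ax": -4.3, "ay": -21.5, "az": 0, "x": 0.03, "y": -0.006, "z": 0.115, "claw": 90}, {"ax": -4.3, "ay": -21.5, "az": 0, "x": 0.03, "y": -0.006, "z": 0.115, "claw": 100}, {"ax": -4.3, "ay": -21.5, "az": 0, "x": 0.03, "y": -0.006, "z": 0.115, "claw": 100}]' --squeeze 60

```text
time_s: 23.25
tool_pos: [0.5779, -0.0293, 0.3205]
tool_rot: [179.9, -5.0, 168.7]
force: [0.7, 0.1, -0.1]
grip_width: 0.0831
```

```bash
python3 - <<'E'
from h import *
np.set_printoptions(precision=4,suppress=True)
o,im=snap('wrist','w27.png')
print(o['tool_pos'],o['tool_rot'],o['qpos'][5],o['force'],o['time_s'])
cv2.imwrite('pics/c54.png',cv2.resize(im[60:260,200:340,::-1],None,fx=4,fy=4,interpolation=cv2.INTER_CUBIC))
print(rv(o,TR(-34.8,-12)))
o,im=snap('side','s27.png')
cv2.imwrite('pics/c55.png',cv2.convertScaleAbs(cv2.resize(im[140:280,220:330,::-1],None,fx=5,fy=5,interpolation=cv2.INTER_CUBIC),alpha=1.3))
E
```

```text
[ 0.5779 -0.0293  0.3205] [179.9328  -5.0389 168.6689] 95.06011119671997 [ 0.682   0.1368 -0.1075] 23.25
[ -6.7846 -15.7597 -23.2988]
```

```bash
python3 - <<'E'
from h import *
np.set_printoptions(precision=4,suppress=True)
o=load('w27.png');q=lambda a,b:(200+a/4,60+b/4)
print('tip',onhz('wrist',*q(304,382),.018,o))
for b in (520,537,556,570,585,602,612,645,662): print(b,onhz('wrist',*q(301,b),.012,o), onhz('wrist',*q(301,b),.005,o)[0])
o=load('w14.png');q=lambda a,b:(200+a/4,100+b/4)
print('old tip',onhz('wrist',*q(300,262),.018,o))
for b in (465,480,510,516,545,556): print(b,onhz('wrist',*q(298,b),.012,o)[0])
a=cv2.imread('pics/w14.png')[205:245,250:300];b=cv2.imread('pics/w27.png')[180:235,250:300]
for n,i in (('c56',a),('c57',b)): cv2.imwrite(f'pics/{n}.png',cv2.convertScaleAbs(cv2.resize(i,None,fx=12,fy=12,interpolation=cv2.INTER_CUBIC),alpha=1.6))
E
```

```text
tip [-0.0627  0.0005  0.018 ]
520 [-0.0287 -0.      0.012 ] -0.024511571999087267
537 [-0.0245 -0.      0.012 ] -0.020267346810883324
556 [-0.0199 -0.      0.012 ] -0.01544270649320309
570 [-0.0164 -0.      0.012 ] -0.011830442741990632
585 [-0.0125 -0.      0.012 ] -0.007903883869417316
602 [-0.0082 -0.      0.012 ] -0.0033804459631543438
612 [-0.0055 -0.      0.012 ] -0.0006818034609900603
645 [ 0.0033 -0.      0.012 ] 0.008433455320948913
662 [ 0.008 -0.     0.012] 0.0132618784863201
old tip [-0.0621  0.0001  0.018 ]
465 -0.012785043910733707
480 -0.008986520947732696
510 -0.0012074398962444999
516 0.00037887093443425557
545 0.008198049561598142
556 0.011232675283193272
```

The large dipper has been dragged out about 7.5 mm while inserting the medium. Its loop is now at about x = -10.3 mm, and the medium's is at -21.9 mm. They're 11.6 mm apart, so the 19 mm pads can hold both handles together and slide the pair back to the post.

```bash
python3 - <<'E'
from h import *
np.set_printoptions(precision=4,suppress=True)
o=status.get_obs();H=hookR()
cmd=o['tool_pos'];print(cmd,o['tool_rot'])
for z in (.04,-.025):
    t=HK+H@np.array([-.0158,0,z]); print(t,t-cmd)
print(rv(o,TR(-11.4,25)), H[:,0],H[:,2])
E
```

```text
[ 0.5784 -0.0295  0.3185] [-179.9908   -5.1941  168.6314]
[ 0.5764 -0.0292  0.2609] [-0.0019  0.0003 -0.0576]
[ 0.5495 -0.0238  0.202 ] [-0.0289  0.0058 -0.1165]
[ 3.9182 19.4145 -0.0336] [ 0.8884 -0.1791 -0.4226] [ 0.4143 -0.0835  0.9063]
```

step_arm --series '[{"ax": 1, "ay": 5, "az": 0, "x": 0, "y": 0, "z": 0, "claw": 70}, {"ax": 2, "ay": 10, "az": 0, "x": 0, "y": 0, "z": -0.01, "claw": 65}, {"ax": 3, "ay": 15, "az": 0, "x": -0.002, "y": 0, "z": -0.035, "claw": 60}, {"ax": 3.9, "ay": 19.4, "az": 0, "x": -0.002, "y": 0, "z": -0.0575, "claw": 60}, {"ax": 3.9, "ay": 19.4, "az": 0, "x": -0.002, "y": 0, "z": -0.0575, "claw": 60}, {"ax": 3.9, "ay": 19.4, "az": 0, "x": -0.0105, "y": 0.002, "z": -0.0765, "claw": 60}, {"ax": 3.9, "ay": 19.4, "az": 0, "x": -0.02, "y": 0.004, "z": -0.097, "claw": 60}, {"ax": 3.9, "ay": 19.4, "az": 0, "x": -0.0289, "y": 0.0058, "z": -0.1165, "claw": 55}, {"ax": 3.9, "ay": 19.4, "az": 0, "x": -0.0289, "y": 0.0058, "z": -0.1165, "claw": 50}, {"ax": 3.9, "ay": 19.4, "az": 0, "x": -0.0289, "y": 0.0058, "z": -0.1165, "claw": 45}]' --squeeze 15

```text
time_s: 24.35
tool_pos: [0.5496, -0.0237, 0.2042]
tool_rot: [180.0, -24.8, 168.7]
force: [0.4, -0.5, 0.7]
grip_width: 0.0426
```

```bash
python3 - <<'E'
from h import *
np.set_printoptions(precision=4,suppress=True)
o,im=snap('wrist','w28.png')
print(o['tool_pos'],o['tool_rot'],o['grip_width'],o['force'],o['time_s'],loop_now(o,(0,0,0)))
cv2.imwrite('pics/c58.png',cv2.convertScaleAbs(cv2.resize(im[100:330,200:350,::-1],None,fx=3.5,fy=3.5,interpolation=cv2.INTER_CUBIC),alpha=1.4))
E
```

```text
[ 0.5496 -0.0237  0.2042] [179.9545 -24.7585 168.6554] 0.042619409876172416 [ 0.4244 -0.466   0.6888] 24.35 [-0.0167  0.0001 -0.023 ]
```

step_arm --series '[{"ax": 0, "ay": 0, "az": 0, "x": 0, "y": 0, "z": 0, "claw": 36}, {"ax": 0, "ay": 0, "az": 0, "x": 0, "y": 0, "z": 0, "claw": 25}, {"ax": 0, "ay": 0, "az": 0, "x": 0, "y": 0, "z": 0, "claw": 15}, {"ax": 0, "ay": 0, "az": 0, "x": 0.0018, "y": -0.0004, "z": -0.0009, "claw": 15}, {"ax": 0, "ay": 0, "az": 0, "x": 0.0036, "y": -0.0007, "z": -0.0017, "claw": 15}, {"ax": 0, "ay": 0, "az": 0, "x": 0.0053, "y": -0.0011, "z": -0.0025, "claw": 15}, {"ax": 0, "ay": 0, "az": 0, "x": 0.0071, "y": -0.0014, "z": -0.0034, "claw": 15}, {"ax": 0, "ay": 0, "az": 0, "x": 0.0085, "y": -0.0017, "z": -0.004, "claw": 15}, {"ax": 0, "ay": 0, "az": 0, "x": 0.0085, "y": -0.0017, "z": -0.004, "claw": 15}]'

```text
time_s: 25.3
tool_pos: [0.5566, -0.025, 0.2008]
tool_rot: [179.9, -25.0, 168.7]
force: [-4.6, -0.1, 7.7]
grip_width: 0.0298
```

```bash
python3 - <<'E'
from h import *
np.set_printoptions(precision=4,suppress=True)
o,im=snap('wrist','w29.png')
print(o['tool_pos'],o['tool_rot'],o['grip_width'],o['force'],o['time_s'],loop_now(o,(0,0,0)))
cv2.imwrite('pics/c59.png',cv2.convertScaleAbs(cv2.resize(im[100:330,200:350,::-1],None,fx=3.5,fy=3.5,interpolation=cv2.INTER_CUBIC),alpha=1.4))
E
```

```text
[ 0.5566 -0.025   0.2008] [179.9413 -24.975  168.6741] 0.02983090720637483 [-4.6302 -0.0539  7.6742] 25.3 [-0.0088  0.0002 -0.023 ]
```

step_arm --series '[{"ax": 0, "ay": 0, "az": 0, "x": -0.0005, "y": 0, "z": 0.0005, "claw": 36}, {"ax": 0, "ay": 0, "az": 0, "x": -0.0005, "y": 0, "z": 0.0005, "claw": 45}, {"ax": 0, "ay": 0, "az": 0, "x": -0.0005, "y": 0, "z": 0.0005, "claw": 60}, {"ax": 0, "ay": 0, "az": 0, "x": -0.0005, "y": 0, "z": 0.0005, "claw": 60}, {"ax": 0, "ay": 0, "az": 0, "x": 0.0075, "y": -0.0016, "z": 0.0185, "claw": 60}, {"ax": 0, "ay": 0, "az": 0, "x": 0.02, "y": -0.004, "z": 0.045, "claw": 60}, {"ax": -0.8, "ay": -4, "az": 0, "x": 0.025, "y": -0.005, "z": 0.075, "claw": 65}, {"ax": -2, "ay": -10, "az": 0, "x": 0.025, "y": -0.005, "z": 0.1, "claw": 70}, {"ax": -3.2, "ay": -16, "az": 0, "x": 0.025, "y": -0.005, "z": 0.115, "claw": 80}, {"ax": -4, "ay": -20, "az": 0, "x": 0.025, "y": -0.005, "z": 0.12, "claw": 90}, {"ax": -4, "ay": -20, "az": 0, "x": 0.025, "y": -0.005, "z": 0.12, "claw": 100}]'

```text
time_s: 26.45
tool_pos: [0.5819, -0.03, 0.3224]
tool_rot: [179.8, -4.1, 168.7]
force: [-1.1, -1.2, 0.7]
grip_width: 0.0773
```

```bash
python3 - <<'E'
from h import *
np.set_printoptions(precision=4,suppress=True)
o,im=snap('wrist','w30.png')
print(o['tool_pos'],o['tool_rot'],o['joint_velocities'],o['time_s'])
cv2.imwrite('pics/c60.png',cv2.convertScaleAbs(cv2.resize(im[170:240,240:310,::-1],None,fx=8,fy=8,interpolation=cv2.INTER_CUBIC),alpha=1.5))
o,im=snap('side','s30.png')
cv2.imwrite('pics/c61.png',cv2.convertScaleAbs(cv2.resize(im[140:280,220:330,::-1],None,fx=5,fy=5,interpolation=cv2.INTER_CUBIC),alpha=1.3))
E
```

```text
[ 0.5819 -0.03    0.3224] [179.8275  -4.1123 168.706 ] [ 0.7183  4.8967  0.163  -1.2688 -0.8906  1.7964  0.8077] 26.45
```

Both are home: the large bar abuts the post's top face, and the spacing is about 10 mm. Now the small dipper.

```bash
python3 - <<'E'
from h import *
np.set_printoptions(precision=4,suppress=True)
o=status.get_obs(); print(o['tool_pos'],o['tool_rot'])
print(rv(o,TR(-34.8,-6)), np.array([.5005,-.3088,.28])-o['tool_pos'])
E
```

```text
[ 0.5823 -0.0302  0.3192] [179.9325  -4.4735 168.6664]
[ -4.1949  -9.677  -23.4015] [-0.0818 -0.2786 -0.0392]
```

step_arm --series '[{"ax": -0.4, "ay": -1, "az": -2.5, "x": -0.005, "y": -0.02, "z": 0.005, "claw": 100}, {"ax": -1.2, "ay": -2.9, "az": -7, "x": -0.016, "y": -0.06, "z": 0.005, "claw": 100}, {"ax": -2.1, "ay": -4.8, "az": -11.7, "x": -0.03, "y": -0.1, "z": 0.005, "claw": 100}, {"ax": -3, "ay": -7, "az": -17, "x": -0.042, "y": -0.145, "z": 0, "claw": 100}, {"ax": -4.2, "ay": -9.7, "az": -23.4, "x": -0.055, "y": -0.19, "z": -0.01, "claw": 100}, {"ax": -4.2, "ay": -9.7, "az": -23.4, "x": -0.068, "y": -0.23, "z": -0.02, "claw": 100}, {"ax": -4.2, "ay": -9.7, "az": -23.4, "x": -0.078, "y": -0.265, "z": -0.033, "claw": 100}, {"ax": -4.2, "ay": -9.7, "az": -23.4, "x": -0.082, "y": -0.2786, "z": -0.039, "claw": 100}, {"ax": -4.2, "ay": -9.7, "az": -23.4, "x": -0.082, "y": -0.2786, "z": -0.039, "claw": 100}, {"ax": -4.2, "ay": -9.7, "az": -23.4, "x": -0.082, "y": -0.2786, "z": -0.039, "claw": 100}]' --squeeze 60

```text
time_s: 27.55
tool_pos: [0.5004, -0.3092, 0.2794]
tool_rot: [-180.0, 6.0, 145.1]
force: [-0.1, 0.8, -0.0]
grip_width: 0.0869
```

```bash
python3 - <<'E'
from h import *
np.set_printoptions(precision=4,suppress=True)
o,im=snap('wrist','w31.png')
print(o['tool_pos'],o['tool_rot'],o['joint_velocities'],o['time_s'])
cv2.imwrite('pics/c62.png',cv2.resize(im[90:260,200:360,::-1],None,fx=3.5,fy=3.5,interpolation=cv2.INTER_CUBIC))
E
```

```text
[ 0.5004 -0.3092  0.2794] [-179.9601    5.9684  145.084 ] [-1.2839 -0.616  -1.6183 -0.4358 -0.2154 -0.0706  0.195 ] 27.55
```

```bash
python3 - <<'E'
from h import *
np.set_printoptions(precision=4,suppress=True)
o=load('w31.png')
q=lambda a,b:(200+a/3.5,90+b/3.5)
c=onz('wrist',*q(266,168),.06,o);t=onz('wrist',*q(270,357),.18,o)
d=(t-c);print(c,t,np.linalg.norm(d[:2]),np.degrees(np.arctan2(d[1],d[0])))
o=status.get_obs();print(o['tool_pos'],o['tool_rot'])
E
```

```text
[ 0.4726 -0.2897  0.06  ] [ 0.4993 -0.3072  0.18  ] 0.031885897758399485 -33.30630751620693
[ 0.5012 -0.3082  0.2798] [-179.9871    6.0141  145.2068]
```

step_arm --series '[{"ax": 0, "ay": 0, "az": 0.5, "x": -0.0005, "y": 0.0006, "z": -0.03, "claw": 100}, {"ax": 0, "ay": 0, "az": 0.5, "x": -0.0005, "y": 0.0006, "z": -0.07, "claw": 90}, {"ax": 0, "ay": 0, "az": 0.5, "x": -0.0005, "y": 0.0006, "z": -0.11, "claw": 80}, {"ax": 0, "ay": 0, "az": 0.5, "x": -0.0005, "y": 0.0006, "z": -0.132, "claw": 70}, {"ax": 0, "ay": 0, "az": 0.5, "x": -0.0005, "y": 0.0006, "z": -0.142, "claw": 55}, {"ax": 0, "ay": 0, "az": 0.5, "x": -0.0005, "y": 0.0006, "z": -0.142, "claw": 45}, {"ax": 0, "ay": 0, "az": 0.5, "x": -0.0005, "y": 0.0006, "z": -0.142, "claw": 38}, {"ax": 0, "ay": 0, "az": 0.5, "x": -0.0005, "y": 0.0006, "z": -0.142, "claw": 30}, {"ax": 0, "ay": 0, "az": 0.5, "x": -0.0005, "y": 0.0006, "z": -0.142, "claw": 20}, {"ax": 0, "ay": 0, "az": 0.5, "x": -0.0005, "y": 0.0006, "z": -0.142, "claw": 10}, {"ax": 0, "ay": 0, "az": 0.5, "x": -0.0005, "y": 0.0006, "z": -0.142, "claw": 10}]' --squeeze 60

```text
time_s: 28.7
tool_pos: [0.5013, -0.3087, 0.1396]
tool_rot: [180.0, 6.2, 145.7]
force: [0.7, 0.6, 4.4]
grip_width: 0.028
```

```bash
python3 - <<'E'
from h import *
np.set_printoptions(precision=4,suppress=True)
o,im=snap('wrist','w32.png')
print(o['tool_pos'],o['tool_rot'],o['grip_width'],o['force'],o['time_s'])
cv2.imwrite('pics/c63.png',cv2.resize(im[90:330,180:380,::-1],None,fx=2.4,fy=2.4,interpolation=cv2.INTER_CUBIC))
Rt=R.from_euler('xyz',o['tool_rot'],degrees=True).as_matrix()
print('off',Rt.T@(np.array([.500,-.308,.173])-o['tool_pos']))
oc=dict(o);oc['tool_rot']=np.array([180,6,145.7])
print(rv(oc,TR(-11.4,-6)))
off=Rt.T@(np.array([.500,-.308,.173])-o['tool_pos']);off[1]=0
for p in [(-.095,0,.088),(-.026,0,.088),(-.026,0,.03)]: print(p,tcp2(p,19,off))
E
```

```text
[ 0.5013 -0.3087  0.1396] [179.9577   6.232  145.6851] 0.028002639076359786 [0.705  0.5676 4.3683] 28.7
off [-0.0022 -0.0001 -0.0334]
[-0.   0.  22.9]
(-0.095, 0, 0.088) [ 0.5132 -0.0164  0.307 ]
(-0.026, 0, 0.088) [ 0.5745 -0.0288  0.2779]
(-0.026, 0, 0.03) [ 0.5505 -0.024   0.2253]
```

step_arm --series '[{"ax": 0, "ay": 0, "az": 0, "x": 0, "y": 0, "z": 0.01, "claw": 10}, {"ax": 0, "ay": 0, "az": 0, "x": 0, "y": 0, "z": 0.035, "claw": 10}, {"ax": 0, "ay": 0, "az": 0, "x": 0, "y": 0, "z": 0.07, "claw": 10}, {"ax": 0, "ay": 0, "az": 0, "x": 0, "y": 0, "z": 0.11, "claw": 10}, {"ax": 0, "ay": 0, "az": 0, "x": 0, "y": 0, "z": 0.15, "claw": 10}, {"ax": 0, "ay": 0, "az": 2, "x": -0.001, "y": 0.01, "z": 0.19, "claw": 10}, {"ax": 0, "ay": 0, "az": 6, "x": -0.003, "y": 0.03, "z": 0.23, "claw": 10}, {"ax": 0, "ay": 0, "az": 11, "x": -0.005, "y": 0.06, "z": 0.26, "claw": 10}, {"ax": 0, "ay": 0, "az": 16, "x": -0.007, "y": 0.095, "z": 0.28, "claw": 10}, {"ax": 0, "ay": 0, "az": 20, "x": -0.009, "y": 0.13, "z": 0.28, "claw": 10}, {"ax": 0, "ay": 0, "az": 22.9, "x": -0.01, "y": 0.165, "z": 0.28, "claw": 10}, {"ax": 0, "ay": 0, "az": 22.9, "x": -0.01, "y": 0.2, "z": 0.28, "claw": 10}]'

```text
time_s: 29.95
tool_pos: [0.4891, -0.1075, 0.4181]
tool_rot: [-180.0, 6.0, 168.6]
force: [0.2, 0.4, -1.2]
grip_width: 0.0279
```

step_arm --series '[{"ax": 0, "ay": 0, "az": 0, "x": 0, "y": 0.035, "z": 0, "claw": 10}, {"ax": 0, "ay": 0, "az": 0, "x": 0, "y": 0.065, "z": 0, "claw": 10}, {"ax": 0.8, "ay": 4, "az": 0, "x": 0, "y": 0.084, "z": 0, "claw": 10}, {"ax": 1.6, "ay": 8, "az": 0, "x": 0.001, "y": 0.091, "z": 0, "claw": 10}, {"ax": 2.4, "ay": 12, "az": 0, "x": 0.004, "y": 0.0915, "z": -0.005, "claw": 10}, {"ax": 3.2, "ay": 16, "az": 0, "x": 0.008, "y": 0.0915, "z": -0.015, "claw": 10}, {"ax": 4, "ay": 20, "az": 0, "x": 0.012, "y": 0.0915, "z": -0.035, "claw": 10}, {"ax": 4.94, "ay": 24.5, "az": 0, "x": 0.017, "y": 0.0915, "z": -0.06, "claw": 10}, {"ax": 4.94, "ay": 24.5, "az": 0, "x": 0.021, "y": 0.0915, "z": -0.085, "claw": 10}, {"ax": 4.94, "ay": 24.5, "az": 0, "x": 0.0234, "y": 0.0915, "z": -0.105, "claw": 10}, {"ax": 4.94, "ay": 24.5, "az": 0, "x": 0.0234, "y": 0.0915, "z": -0.111, "claw": 10}, {"ax": 4.94, "ay": 24.5, "az": 0, "x": 0.0234, "y": 0.0915, "z": -0.111, "claw": 10}]'

```text
time_s: 31.15
tool_pos: [0.5129, -0.0169, 0.3066]
tool_rot: [-179.9, -19.0, 168.6]
force: [-0.5, 0.0, -0.0]
grip_width: 0.028
```

```bash
python3 - <<'E'
from h import *
np.set_printoptions(precision=4,suppress=True)
o,im=snap('wrist','w33.png')
off=np.array([-.0022,0,-.0334])
print(o['tool_pos'],o['tool_rot'],o['grip_width'],o['qpos'][5],o['force'],o['time_s'],loop_now(o,off))
cv2.imwrite('pics/c64.png',cv2.resize(im[90:330,180:380,::-1],None,fx=2.4,fy=2.4,interpolation=cv2.INTER_CUBIC))
Rt=R.from_euler('xyz',o['tool_rot'],degrees=True).as_matrix()
# rim centre: rotate about pad centre (-.0022,0,-.025) by (6.2 - slip)
for s in (0,3,6,9,12):
    a=np.radians(s-6.2); r=np.array([[np.cos(a),0,-np.sin(a)],[0,1,0],[np.sin(a),0,np.cos(a)]])
    X=r@np.array([.0325,0,.113-.0085])+[-.0022,0,-.025]; print(s,proj('wrist',o['tool_pos']+Rt@X,o))
o,im=snap('side','s33.png');cv2.imwrite('pics/c65.png',cv2.resize(im[100:280,200:350,::-1],None,fx=3.3,fy=3.3,interpolation=cv2.INTER_CUBIC))
E
```

```text
[ 0.5129 -0.0169  0.3066] [-179.9359  -19.0483  168.5638] 0.027952180502084655 105.94478608277835 [-0.5     0.039  -0.0453] 31.15 [-0.095  -0.0005  0.0875]
0 (np.float64(275.5757920500216), np.float64(162.41556592064603))
3 (np.float64(275.5781883850409), np.float64(168.70291973426924))
6 (np.float64(275.580665661569), np.float64(175.03474235494042))
9 (np.float64(275.5832124897571), np.float64(181.40699986905733))
12 (np.float64(275.58581855421016), np.float64(187.81590148007297))
```

```bash
python3 - <<'E'
from h import *
np.set_printoptions(precision=4,suppress=True)
off=np.array([-.0016,0,-.0334]); cmd=np.array([.4998-.01+.0234,-.3082+.2+.0915,.1382+.28-.111]); print(cmd)
for p in [(-.095,.001,.088),(-.026,.001,.088),(-.026,.001,.05)]: t=tcp2(p,24,off); print(p,t,t-cmd)
E
```

```text
[ 0.5132 -0.0167  0.3072]
(-0.095, 0.001, 0.088) [ 0.5114 -0.0151  0.308 ] [-0.0018  0.0016  0.0008]
(-0.026, 0.001, 0.088) [ 0.5727 -0.0274  0.2789] [ 0.0595 -0.0107 -0.0283]
(-0.026, 0.001, 0.05) [ 0.557  -0.0242  0.2444] [ 0.0438 -0.0075 -0.0628]
```

step_arm --series '[{"ax": 0.4, "ay": 2, "az": 0, "x": -0.001, "y": 0.001, "z": 0, "claw": 10}, {"ax": 0.8, "ay": 4, "az": 0, "x": -0.0015, "y": 0.0016, "z": 0.0005, "claw": 10}, {"ax": 1, "ay": 4.9, "az": 0, "x": -0.0018, "y": 0.0016, "z": 0.0008, "claw": 10}, {"ax": 1, "ay": 4.9, "az": 0, "x": 0.005, "y": 0.0003, "z": -0.0024, "claw": 10}, {"ax": 1, "ay": 4.9, "az": 0, "x": 0.015, "y": -0.0017, "z": -0.0072, "claw": 10}, {"ax": 1, "ay": 4.9, "az": 0, "x": 0.026, "y": -0.004, "z": -0.0124, "claw": 10}, {"ax": 1, "ay": 4.9, "az": 0, "x": 0.037, "y": -0.0062, "z": -0.0176, "claw": 10}, {"ax": 1, "ay": 4.9, "az": 0, "x": 0.047, "y": -0.0082, "z": -0.0224, "claw": 10}, {"ax": 1, "ay": 4.9, "az": 0, "x": 0.055, "y": -0.0098, "z": -0.0262, "claw": 10}, {"ax": 1, "ay": 4.9, "az": 0, "x": 0.0595, "y": -0.0107, "z": -0.0283, "claw": 10}, {"ax": 1, "ay": 4.9, "az": 0, "x": 0.0595, "y": -0.0107, "z": -0.0283, "claw": 10}]'

```text
time_s: 32.35
tool_pos: [0.5734, -0.0277, 0.278]
tool_rot: [-180.0, -24.0, 168.6]
force: [-0.4, 0.3, -1.7]
grip_width: 0.0278
```

```bash
python3 - <<'E'
from h import *
np.set_printoptions(precision=4,suppress=True)
o,im=snap('wrist','w34.png')
off=np.array([-.0016,0,-.0334])
print(o['tool_pos'],o['tool_rot'],o['qpos'][5],o['force'],o['time_s'],loop_now(o,off))
cv2.imwrite('pics/c66.png',cv2.resize(im[90:330,180:380,::-1],None,fx=2.4,fy=2.4,interpolation=cv2.INTER_CUBIC))
o,im=snap('side','s34.png');cv2.imwrite('pics/c67.png',cv2.resize(im[100:280,210:340,::-1],None,fx=4,fy=4,interpolation=cv2.INTER_CUBIC))
E
```

```text
[ 0.5734 -0.0277  0.278 ] [-179.9727  -23.982   168.5736] 110.51818117485547 [-0.4266  0.2696 -1.7151] 32.35 [-0.025   0.0009  0.0875]
```

The small dipper leans about 25.5° and is threaded and centred. Lowering it straight down the post direction now.

step_arm --series '[{"ax": 0, "ay": 0, "az": 0, "x": -0.0025, "y": 0.0005, "z": -0.0055, "claw": 10}, {"ax": 0, "ay": 0, "az": 0, "x": -0.0055, "y": 0.0011, "z": -0.012, "claw": 10}, {"ax": 0, "ay": 0, "az": 0, "x": -0.0085, "y": 0.0017, "z": -0.0185, "claw": 10}, {"ax": 0, "ay": 0, "az": 0, "x": -0.0115, "y": 0.0023, "z": -0.025, "claw": 10}, {"ax": 0, "ay": 0, "az": 0, "x": -0.0145, "y": 0.0029, "z": -0.0317, "claw": 10}, {"ax": 0, "ay": 0, "az": 0, "x": -0.0145, "y": 0.0029, "z": -0.0317, "claw": 10}]'

```text
time_s: 33.05
tool_pos: [0.5591, -0.0247, 0.2479]
tool_rot: [180.0, -23.7, 168.6]
force: [1.6, -0.4, 3.5]
grip_width: 0.0279
```

```bash
python3 - <<'E'
from h import *
np.set_printoptions(precision=4,suppress=True)
o,im=snap('side','s35.png');cv2.imwrite('pics/c68.png',cv2.resize(im[130:280,210:330,::-1],None,fx=5,fy=5,interpolation=cv2.INTER_CUBIC))
off=np.array([-.0016,0,-.0334])
print(o['tool_pos'],o['tool_rot'],o['qpos'][5],o['force'],o['time_s'],loop_now(o,off))
E
```

```text
[ 0.5591 -0.0247  0.2479] [179.9693 -23.7422 168.5956] 106.23734251621835 [ 1.6284 -0.3821  3.4796] 33.05 [-0.0256  0.0009  0.0541]
```

```bash
python3 - <<'E'
from h import *
np.set_printoptions(precision=4,suppress=True)
o,im=snap('wrist','w35.png')
cv2.imwrite('pics/c69.png',cv2.convertScaleAbs(cv2.resize(im[100:270,210:340,::-1],None,fx=4.5,fy=4.5,interpolation=cv2.INTER_CUBIC),alpha=1.3))
M=hookR().T
# side: small rim (300,448), medium ring
for nm,a,b in [('small rim',300,447)]:
    c,d=wray('side',210+a/5,130+b/5); c=M@(c-HK);d=M@d; print(nm,c+d*(-c[1]/d[1]))
E
```

```text
small rim [-0.058   0.     -0.0601]
```

```bash
python3 - <<'E'
from h import *
np.set_printoptions(precision=4,suppress=True)
for i in range(2):
    o,im=snap('wrist','w36.png'); print(o['force'],o['wrist_torque'],o['tool_pos'],o['tool_rot'],loop_now(o,(-.0016,0,-.0334)))
o=load('w34.png');print(o['force'],o['wrist_torque'])
E
```

```text
[1.9951 0.5909 5.2725] [-0.0685 -0.5806 -0.0195] [ 0.5587 -0.0246  0.248 ] [179.9761 -23.8288 168.604 ] [-0.026  0.001  0.054]
[2.6101 0.3803 4.7977] [-0.0792 -0.5728  0.0274] [ 0.5587 -0.0246  0.248 ] [179.9779 -23.8411 168.6046] [-0.026  0.001  0.054]
[-0.4266  0.2696 -1.7151] [-0.1394 -0.7316  0.0231]
```

```bash
python3 - <<'E'
from h import *
np.set_printoptions(precision=4,suppress=True)
o,im=snap('side','s37.png')
c=cv2.convertScaleAbs(cv2.resize(im[155:225,275:325,::-1],None,fx=11,fy=11,interpolation=cv2.INTER_CUBIC),alpha=1.5)
Rt=R.from_euler('xyz',o['tool_rot'],degrees=True).as_matrix()
for y in (.021,-.021):
  for z,col in ((.008,(0,0,255)),(-.011,(0,255,0)),(-.03,(255,0,0))):
    for x in (-.0095,.0095):
      p=proj('side',o['tool_pos']+Rt@[x,y,z]); cv2.circle(c,(int((p[0]-275)*11),int((p[1]-155)*11)),5,col,-1)
cv2.imwrite('pics/c70.png',c)
E
python3 - <<'E'
from h import *
np.set_printoptions(precision=4,suppress=True)
o=load('w35.png');q=lambda a,b:(210+a/4.5,100+b/4.5)
print('tip',onhz('wrist',*q(294,388),.018,o))
for b in (635,652,668): print(onhz('wrist',*q(290,b),.012,o))
# rims
for nm,a,b,z in [('large L',60,310,-.113),('large R',525,310,-.113),('large top',293,72,-.113),('med top',294,98,-.110),('med L',103,290,-.11),('med R',485,290,-.11),('smallfloor top',290,145,-.116),('floorL',165,255,-.116),('floorR',415,255,-.116)]: print(nm,onhz('wrist',*q(a,b),z,o))
E
```

```text
tip [-0.062   0.0008  0.018 ]
[-0.026   0.0002  0.012 ]
[-0.0235  0.0002  0.012 ]
[-0.0211  0.0002  0.012 ]
large L [-0.0535 -0.0503 -0.113 ]
large R [-0.0535  0.0513 -0.113 ]
large top [-0.1046  0.0007 -0.113 ]
med top [-0.099   0.0009 -0.11  ]
med L [-0.0582 -0.0403 -0.11  ]
med R [-0.0582  0.042  -0.11  ]
smallfloor top [-0.0889  0.     -0.116 ]
floorL [-0.065  -0.0272 -0.116 ]
floorR [-0.0649  0.0272 -0.116 ]
```

```bash
python3 - <<'E'
from h import *
np.set_printoptions(precision=4,suppress=True)
M=hookR().T
for a,b in [(205,435),(275,462),(70,408)]:
    c,d=wray('side',275+a/11,155+b/11); c=M@(c-HK);d=M@d
    for y in (-.008,0,.008): print((a,b),y,c+d*((y-c[1])/d[1]))
o,im=snap('wrist','w38.png')
cv2.imwrite('pics/c71.png',cv2.convertScaleAbs(cv2.resize(im[215:330,225:325,::-1],None,fx=7,fy=7,interpolation=cv2.INTER_CUBIC),alpha=1.3))
E
```

```text
(205, 435) -0.008 [-0.0314 -0.008   0.0166]
(205, 435) 0 [-0.0228  0.      0.0103]
(205, 435) 0.008 [-0.0141  0.008   0.004 ]
(275, 462) -0.008 [-0.0089 -0.008   0.0091]
(275, 462) 0 [0.0001 0.     0.0027]
(275, 462) 0.008 [ 0.0091  0.008  -0.0037]
(70, 408) -0.008 [-0.0696 -0.008   0.024 ]
(70, 408) 0 [-0.0615  0.      0.0179]
(70, 408) 0.008 [-0.0535  0.008   0.0117]
```

```bash
python3 - <<'E'
from h import *
np.set_printoptions(precision=4,suppress=True)
o=load('w34.png')
im=cv2.imread('pics/w34.png');cv2.imwrite('pics/c72.png',cv2.convertScaleAbs(cv2.resize(im[160:330,225:325],None,fx=5,fy=5,interpolation=cv2.INTER_CUBIC),alpha=1.4))
q=lambda a,b:(180+a/2.4,90+b/2.4)
print('tip',onhz('wrist',*q(229,205),.018,o))
for b in (348,358,366,378,388,396): print(b,onhz('wrist',*q(222,b),.012,o)[0])
o=load('w30.png');q=lambda a,b:(240+a/8,170+b/8)
for b in (213,247,285,325,328,388): print('w30',b,onhz('wrist',*q(275,b),.012,o)[0])
E
```

```text
tip [-0.062   0.0008  0.018 ]
348 -0.017290223177280697
358 -0.014046865168726233
366 -0.01142986162455338
378 -0.007465315566481265
388 -0.004123990485383797
396 -0.0014251778843709234
w30 213 -0.015615951909180886
w30 247 -0.01128206144817287
w30 285 -0.006348474530493281
w30 325 -0.0010475007362634736
w30 328 -0.0006453086473743597
w30 388 0.007540370165318722
```

Lowering the small pushed the medium's loop out from about -13.5 to -23.5 mm. Its leg bottoms probably caught the medium's rear rim, so I'll raise it clear and look again.

step_arm --series '[{"ax": 0, "ay": 0, "az": 0, "x": 0.003, "y": -0.0006, "z": 0.0065, "claw": 10}, {"ax": 0, "ay": 0, "az": 0, "x": 0.007, "y": -0.0014, "z": 0.0155, "claw": 10}, {"ax": 0, "ay": 0, "az": 0, "x": 0.0115, "y": -0.0023, "z": 0.025, "claw": 10}, {"ax": 0, "ay": 0, "az": 0, "x": 0.0136, "y": -0.0027, "z": 0.03, "claw": 10}, {"ax": 0, "ay": 0, "az": 0, "x": 0.0136, "y": -0.0027, "z": 0.03, "claw": 10}]'

```text
time_s: 33.85
tool_pos: [0.5727, -0.0275, 0.2775]
tool_rot: [-180.0, -23.9, 168.6]
force: [0.7, 0.8, -1.9]
grip_width: 0.0281
```

```bash
python3 - <<'E'
from h import *
np.set_printoptions(precision=4,suppress=True)
o,im=snap('wrist','w39.png')
print(o['tool_pos'],o['tool_rot'],o['force'],o['time_s'],loop_now(o,(-.0016,0,-.0334)))
cv2.imwrite('pics/c73.png',cv2.convertScaleAbs(cv2.resize(im[100:330,205:345,::-1],None,fx=4,fy=4,interpolation=cv2.INTER_CUBIC)[:800],alpha=1.3))
o,im=snap('side','s39.png');cv2.imwrite('pics/c74.png',cv2.resize(im[130:280,210:330,::-1],None,fx=5,fy=5,interpolation=cv2.INTER_CUBIC))
E
```

```text
[ 0.5727 -0.0275  0.2775] [-179.991   -23.8824  168.5837] [ 0.7353  0.7582 -1.9106] 33.85 [-0.0255  0.0009  0.0867]
```

```bash
python3 - <<'E'
from h import *
np.set_printoptions(precision=4,suppress=True)
M=hookR().T
for nm,a,b in [('small rim',328,391),('small bottom front?',222,478)]:
    c,d=wray('side',210+a/5,130+b/5); c=M@(c-HK);d=M@d; print(nm,c+d*(-c[1]/d[1]))
o=load('w39.png');q=lambda a,b:(205+a/4,100+b/4)
print('tip',onhz('wrist',*q(281,305),.018,o))
for b in (500,513,526): print('med bar',onhz('wrist',*q(275,b),.012,o)[0])
for b in (603,625): print('large bar',onhz('wrist',*q(260,b),.012,o)[0])
for nm,a,b,z in [('large L',90,260,-.113),('large R',470,260,-.113),('large top',280,64,-.113),('med top',280,86,-.110)]: print(nm,onhz('wrist',*q(a,b),z,o))
for z in (-.083,-.0863): print('floor top',z,onhz('wrist',*q(278,138),z,o),'L',onhz('wrist',*q(165,240),z,o),'R',onhz('wrist',*q(390,240),z,o))
print('rim L/R/top', [onhz('wrist',*q(a,b),-.0263,o) for a,b in [(125,270),(432,270),(280,113)]])
E
```

```text
small rim [-0.0568  0.     -0.0274]
small bottom front? [-0.0948  0.     -0.0755]
tip [-0.062   0.0007  0.018 ]
med bar -0.02558010625889265
med bar -0.023113648187738367
med bar -0.02063054352977646
large bar -0.0055440245055352055
large bar -0.0011005993225370603
large L [-0.0529 -0.051  -0.113 ]
large R [-0.0528  0.0517 -0.113 ]
large top [-0.1051  0.0004 -0.113 ]
med top [-0.0992  0.0004 -0.11  ]
floor top -0.083 [-0.0864 -0.     -0.083 ] L [-0.0615 -0.0278 -0.083 ] R [-0.0615  0.0274 -0.083 ]
floor top -0.0863 [-0.0863 -0.     -0.0863] L [-0.0612 -0.0281 -0.0863] R [-0.0611  0.0277 -0.0863]
rim L/R/top [array([-0.062 , -0.0309, -0.0263]), array([-0.0619,  0.0313, -0.0263]), array([-0.0935,  0.0005, -0.0263])]
```

Pressing on the medium's front rim would tip its loop outward exactly as seen, and the same happened to the large earlier. So the small is slightly too far out. I'll shift it in 3 mm and lower again in small checked steps.

step_arm --series '[{"ax": 0, "ay": 0, "az": 0, "x": 0.0027, "y": -0.0005, "z": -0.0013, "claw": 10}, {"ax": 0, "ay": 0, "az": 0, "x": -0.0003, "y": 0.0001, "z": -0.0078, "claw": 10}, {"ax": 0, "ay": 0, "az": 0, "x": -0.0038, "y": 0.0008, "z": -0.0153, "claw": 10}, {"ax": 0, "ay": 0, "az": 0, "x": -0.0078, "y": 0.0016, "z": -0.024, "claw": 10}, {"ax": 0, "ay": 0, "az": 0, "x": -0.0108, "y": 0.0022, "z": -0.0305, "claw": 10}, {"ax": 0, "ay": 0, "az": 0, "x": -0.0108, "y": 0.0022, "z": -0.0305, "claw": 10}]'

```text
time_s: 34.55
tool_pos: [0.5603, -0.0249, 0.2453]
tool_rot: [-180.0, -24.1, 168.6]
force: [-1.1, 0.1, -1.5]
grip_width: 0.0277
```

```bash
python3 - <<'E'
from h import *
np.set_printoptions(precision=4,suppress=True)
o,im=snap('wrist','w40.png')
print(o['tool_pos'],o['tool_rot'],o['force'],o['time_s'],loop_now(o,(-.0016,0,-.0334)))
cv2.imwrite('pics/c75.png',cv2.convertScaleAbs(cv2.resize(im[100:300,205:345,::-1],None,fx=4,fy=4,interpolation=cv2.INTER_CUBIC),alpha=1.3))
E
```

```text
[ 0.5603 -0.0249  0.2453] [-179.9855  -24.0507  168.5954] [-1.088   0.0785 -1.519 ] 34.55 [-0.0233  0.0011  0.0523]
```

The force is back to just the weight, so the diagnosis holds. I'll keep lowering.

step_arm --series '[{"ax": 0, "ay": 0, "az": 0, "x": -0.003, "y": 0.0006, "z": -0.0066, "claw": 10}, {"ax": 0, "ay": 0, "az": 0, "x": -0.006, "y": 0.0012, "z": -0.013, "claw": 10}, {"ax": 0, "ay": 0, "az": 0, "x": -0.009, "y": 0.0018, "z": -0.0197, "claw": 10}, {"ax": 0, "ay": 0, "az": 0, "x": -0.009, "y": 0.0018, "z": -0.0197, "claw": 10}]'

```text
time_s: 35.0
tool_pos: [0.5515, -0.0232, 0.2257]
tool_rot: [-180.0, -24.0, 168.6]
force: [-0.7, 0.1, -2.0]
grip_width: 0.0279
```

```bash
python3 - <<'E'
from h import *
np.set_printoptions(precision=4,suppress=True)
o=status.get_obs()
print(o['tool_pos'],o['tool_rot'],o['force'],o['time_s'],loop_now(o,(-.0016,0,-.0334)))
E
```

```text
[ 0.5515 -0.0232  0.2257] [-179.9814  -24.0223  168.5887] [-0.6979  0.0716 -1.994 ] 35.0 [-0.0231  0.001   0.0307]
```

step_arm --series '[{"ax": 0, "ay": 0, "az": 0, "x": -0.0025, "y": 0.0005, "z": -0.0055, "claw": 10}, {"ax": 0, "ay": 0, "az": 0, "x": -0.005, "y": 0.001, "z": -0.011, "claw": 10}, {"ax": 0, "ay": 0, "az": 0, "x": -0.0065, "y": 0.0013, "z": -0.0145, "claw": 10}, {"ax": 0, "ay": 0, "az": 0, "x": -0.0065, "y": 0.0013, "z": -0.0145, "claw": 10}]'

```text
time_s: 35.4
tool_pos: [0.5457, -0.0224, 0.2124]
tool_rot: [-180.0, -23.9, 168.6]
force: [-1.2, -1.4, 0.5]
grip_width: 0.0283
```

```bash
python3 - <<'E'
from h import *
np.set_printoptions(precision=4,suppress=True)
o,im=snap('wrist','w41.png')
print(o['tool_pos'],o['tool_rot'],o['force'],o['time_s'],loop_now(o,(-.0016,0,-.0334)))
cv2.imwrite('pics/c76.png',cv2.convertScaleAbs(cv2.resize(im[100:330,205:345,::-1],None,fx=3.5,fy=3.5,interpolation=cv2.INTER_CUBIC),alpha=1.3))
o,im=snap('side','s41.png');cv2.imwrite('pics/c77.png',cv2.resize(im[130:280,210:330,::-1],None,fx=5,fy=5,interpolation=cv2.INTER_CUBIC))
E
```

```text
[ 0.5457 -0.0224  0.2124] [-179.9575  -23.9047  168.5605] [-1.17   -1.4258  0.5067] 35.4 [-0.0229  0.0006  0.0162]
```

step_arm --series '[{"ax": 0, "ay": 0, "az": 0, "x": 0, "y": 0, "z": 0, "claw": 10}, {"ax": 0, "ay": 0, "az": 0, "x": -0.001, "y": 0.0002, "z": -0.0025, "claw": 10}, {"ax": 0, "ay": 0, "az": 0, "x": -0.002, "y": 0.0004, "z": -0.005, "claw": 10}, {"ax": 0, "ay": 0, "az": 0, "x": -0.003, "y": 0.0006, "z": -0.0075, "claw": 10}, {"ax": 0, "ay": 0, "az": 0, "x": -0.003, "y": 0.0006, "z": -0.0075, "claw": 10}]' --squeeze 12

```text
time_s: 36.0
tool_pos: [0.5427, -0.0218, 0.2053]
tool_rot: [-180.0, -23.9, 168.6]
force: [-0.5, -1.5, 3.9]
grip_width: 0.03
```

```bash
python3 - <<'E'
from h import *
np.set_printoptions(precision=4,suppress=True)
o,im=snap('wrist','w42.png')
print(o['tool_pos'],o['tool_rot'],o['grip_width'],o['force'],o['time_s'],loop_now(o,(-.0016,0,-.0334)))
cv2.imwrite('pics/c78.png',cv2.convertScaleAbs(cv2.resize(im[100:330,205:345,::-1],None,fx=3.5,fy=3.5,interpolation=cv2.INTER_CUBIC),alpha=1.3))
o,im=snap('side','s42.png');cv2.imwrite('pics/c79.png',cv2.resize(im[130:280,210:330,::-1],None,fx=5,fy=5,interpolation=cv2.INTER_CUBIC))
E
```

```text
[ 0.5427 -0.0218  0.2053] [-179.967   -23.9049  168.5578] 0.029991656824715242 [-0.4733 -1.5163  3.9123] 36.0 [-0.0226  0.0005  0.0085]
```

Nearly seated. I'll relax the grip so it settles, then open.

step_arm --series '[{"ax": 0, "ay": 0, "az": 0, "x": 0, "y": 0, "z": 0.0005, "claw": 10}, {"ax": 0, "ay": 0, "az": 0, "x": 0, "y": 0, "z": 0, "claw": 10}, {"ax": 0, "ay": 0, "az": 0, "x": 0, "y": 0, "z": 0, "claw": 36}, {"ax": 0, "ay": 0, "az": 0, "x": 0, "y": 0, "z": 0, "claw": 40}, {"ax": 0, "ay": 0, "az": 0, "x": 0, "y": 0, "z": 0, "claw": 50}, {"ax": 0, "ay": 0, "az": 0, "x": 0, "y": 0, "z": 0, "claw": 60}, {"ax": 0, "ay": 0, "az": 0, "x": 0, "y": 0, "z": 0, "claw": 60}]' --squeeze 3

```text
time_s: 36.8
tool_pos: [0.5429, -0.021, 0.2048]
tool_rot: [180.0, -23.9, 168.6]
force: [-0.5, 0.3, 0.1]
grip_width: 0.0491
```

```bash
python3 - <<'E'
from h import *
np.set_printoptions(precision=4,suppress=True)
o,im=snap('wrist','w43.png')
print(o['tool_pos'],o['tool_rot'],o['grip_width'],o['force'],o['time_s'],loop_now(o,(-.0016,0,-.0334)))
cv2.imwrite('pics/c80.png',cv2.convertScaleAbs(cv2.resize(im[100:330,205:345,::-1],None,fx=3.5,fy=3.5,interpolation=cv2.INTER_CUBIC),alpha=1.3))
o,im=snap('side','s43.png');cv2.imwrite('pics/c81.png',cv2.resize(im[130:280,210:330,::-1],None,fx=5,fy=5,interpolation=cv2.INTER_CUBIC))
E
```

```text
[ 0.5429 -0.021   0.2048] [179.979  -23.9253 168.6239] 0.049091518541703134 [-0.4676  0.2666  0.052 ] 36.8 [-0.0223  0.0014  0.008 ]
```

step_arm --series '[{"ax": 0, "ay": 0, "az": 0, "x": 0.004, "y": -0.0008, "z": 0.009, "claw": 60}, {"ax": 0, "ay": 0, "az": 0, "x": 0.012, "y": -0.0025, "z": 0.027, "claw": 60}, {"ax": 0, "ay": 0, "az": 0, "x": 0.022, "y": -0.0045, "z": 0.05, "claw": 80}, {"ax": -1.3, "ay": -6.5, "az": 0, "x": 0.03, "y": -0.006, "z": 0.08, "claw": 100}, {"ax": -2.6, "ay": -13, "az": 0, "x": 0.035, "y": -0.007, "z": 0.1, "claw": 100}, {"ax": -4, "ay": -19.5, "az": 0, "x": 0.038, "y": -0.008, "z": 0.115, "claw": 100}, {"ax": -4, "ay": -19.5, "az": 0, "x": 0.038, "y": -0.008, "z": 0.115, "claw": 100}, {"ax": -4, "ay": -19.5, "az": 0, "x": 0.038, "y": -0.008, "z": 0.115, "claw": 100}, {"ax": -4, "ay": -19.5, "az": 0, "x": 0.038, "y": -0.008, "z": 0.115, "claw": 100}]'

```text
time_s: 37.8
tool_pos: [0.5808, -0.0295, 0.3184]
tool_rot: [-179.9, -4.2, 168.6]
force: [-0.0, 0.4, 0.2]
grip_width: 0.0867
```

```bash
cat h.py | head -60; python3 - <<'E'
from h import *
import cv2,json
from cell import status
o=status.get_obs()
import pickle; pickle.dump(o,open('o50.pkl','wb'))
snap('wrist','w50'); snap('side','s50')
import os; print(sorted(os.listdir('pics'))[-6:])
E
```

```text
import numpy as np, cv2, json
from cell import status, vision, workorder
from scipy.spatial.transform import Rotation as R
def ray(name,u,v,obs=None):
    p=vision.camera_params(name)
    f=210/np.tan(np.radians(p['fovy']/2))
    d=np.array([(u-p['cx'])/f,(v-p['cy'])/f,1.0])
    if name=='wrist':
        r=np.hypot(d[0],d[1]); 
        d=np.array([np.sin(r)*d[0]/r,np.sin(r)*d[1]/r,np.cos(r)]) if r>1e-9 else np.array([0,0,1.])
    return p,d/np.linalg.norm(d)
def wray(name,u,v,obs=None):
    p,d=ray(name,u,v)
    if name=='wrist':
        Rt=R.from_euler('xyz',obs['tool_rot'],degrees=True).as_matrix()
        T=np.array(p['tool_from_camera'])
        return np.array(obs['tool_pos'])+Rt@T[:3,3], Rt@T[:3,:3]@d
    return np.array(p['eye']), R.from_euler('xyz',p['orientation'],degrees=True).as_matrix()@d
def onz(name,u,v,z,obs=None):
    o,d=wray(name,u,v,obs); return o+d*(z-o[2])/d[2]
def tri(rays):
    A=np.zeros((3,3));b=np.zeros(3)
    for o,d in rays:
        P=np.eye(3)-np.outer(d,d);A+=P;b+=P@o
    x=np.linalg.solve(A,b); return x,[np.linalg.norm((np.eye(3)-np.outer(d,d))@(x-o)) f
[... 1937 characters left out ...]
(o,Rt): return R.from_matrix(Rt@R.from_euler('xyz',o['tool_rot'],degrees=True).as_matrix().T).as_rotvec(degrees=True)
HK=HK-.0035*hookR()[:,0]Traceback (most recent call last):
  File "<stdin>", line 6, in <module>
  File "h.py", line 35, in snap
    o=status.get_obs(); im=vision.read_camera(n); cv2.imwrite('pics/'+f,im[:,:,::-1]); json.dump({k:np.array(v).tolist() for k,v in o.items()},open('pics/'+f+'.json','w')); return o,im
                                                  ~~~~~~~~~~~^^^^^^^^^^^^^^^^^^^^^^^^
cv2.error: OpenCV(4.12.0) /io/opencv/modules/imgcodecs/src/loadsave.cpp:1051: error: (-2:Unspecified error) could not find a writer for the specified extension in function 'imwrite_'
```

```bash
python3 - <<'E'
from h import *
o,w=snap('wrist','w50.png'); o2,s=snap('side','s50.png')
for x in (-.0035,-.023,-.035): print(proj('wrist',HK+hookR()@[x,0,.012],o), proj('side',HK+hookR()@[x,0,.012]))
u,v=map(int,proj('wrist',HK+hookR()@[-.02,0,.012],o)); print(u,v)
x0,y0=max(0,u-80),max(0,v-60)
print(x0,y0); cv2.imwrite('pics/c90.png',cv2.resize(w[y0:y0+120,x0:x0+160,::-1],None,fx=5,fy=5,interpolation=cv2.INTER_CUBIC))
u,v=map(int,proj('side',HK+hookR()@[-.03,0,-.06]));x0,y0=max(0,u-100),max(0,v-75)
print(x0,y0); cv2.imwrite('pics/c91.png',cv2.resize(s[y0:y0+150,x0:x0+200,::-1],None,fx=4,fy=4,interpolation=cv2.INTER_CUBIC))
E
```

```text
(np.float64(275.25396730915753), np.float64(210.6684174290868)) (np.float64(300.39445650249155), np.float64(193.80298212472258))
(np.float64(275.20470896691893), np.float64(191.3425005562327)) (np.float64(293.85777183143455), np.float64(193.94348172726995))
(np.float64(275.1720873033256), np.float64(178.68987318171304)) (np.float64(289.74243458955624), np.float64(194.03193685030695))
275 194
195 134
179 143
```

View pics/c90.png

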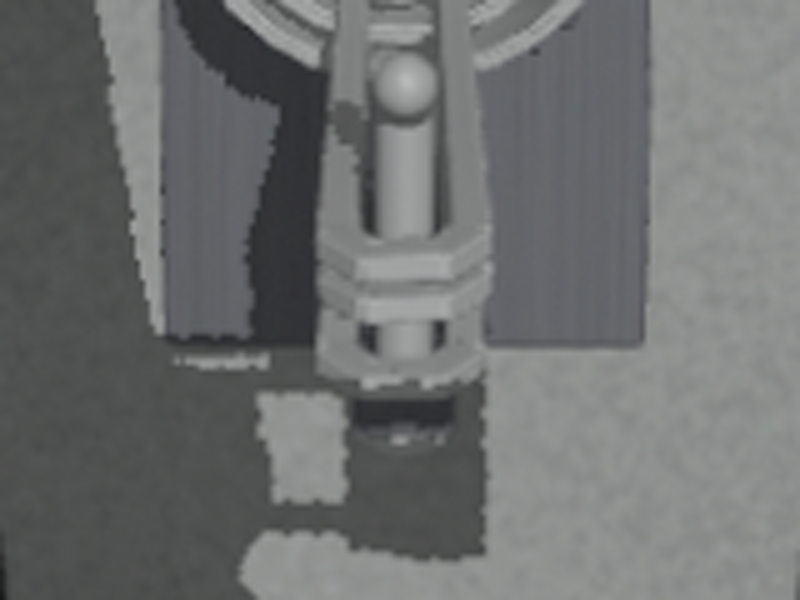

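View pics/c91.png

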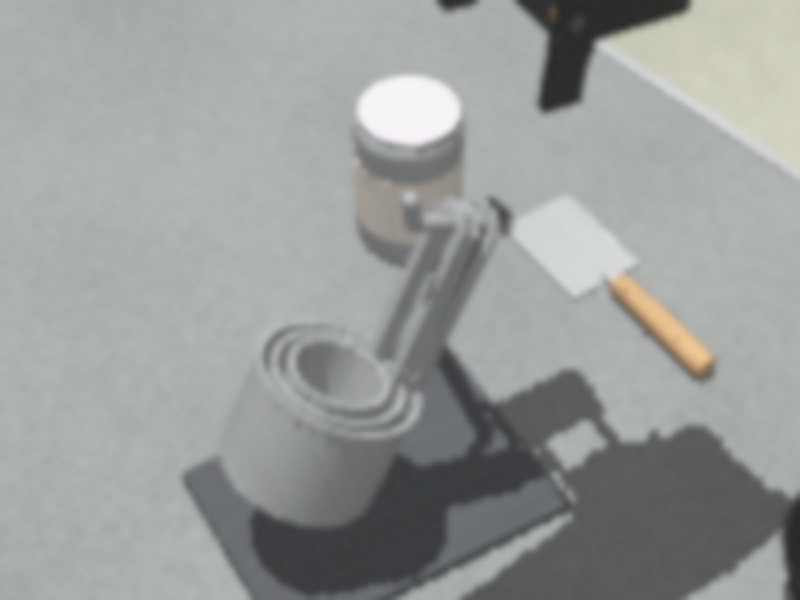

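View pics/w50.png

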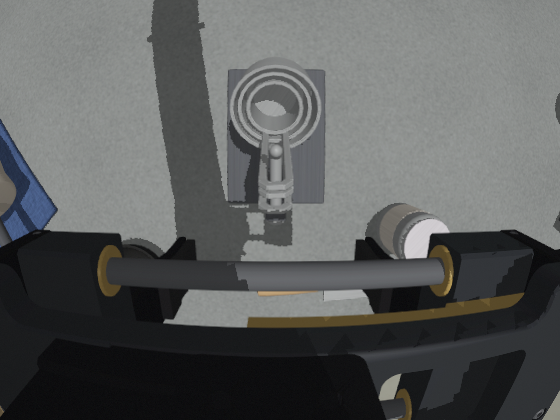

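```bash
python3 - <<'E'
from h import *
o=load('w50.png')
for c in [(405,248),(405,278),(405,290),(405,318),(405,355),(405,385),(405,395),(405,428),(405,444)]:
    print(c, onhz('wrist',195+c[0]/5,134+c[1]/5,.012,o).round(4))
# edges sides at bars
for c in [(320,260),(490,260),(320,300),(490,300),(318,360),(488,360)]: print(c,onhz('wrist',195+c[0]/5,134+c[1]/5,.012,o).round(4))
w=cv2.imread('pics/w50.png')
print(w[190:228,275].mean(1).round().astype(int), w[190:228,278].mean(1).round().astype(int))
import os
for f in ('w27.png','w30.png'):
    if os.path.exists('pics/'+f+'.json'):
        p=load(f);u,v=map(int,proj('wrist',HK+hookR()@[-.02,0,.012],p));print(f,u,v)
        im=cv2.imread('pics/'+f);cv2.imwrite('pics/c92_'+f,cv2.resize(im[v-40:v+60,u-60:u+60],None,fx=5,fy=5,interpolation=cv2.INTER_NEAREST))
u,v=275,194
cv2.imwrite('pics/c93.png',cv2.resize(w[v-40:v+60,u-60:u+60],None,fx=6,fy=6,interpolation=cv2.INTER_NEAREST))
E
```

```text
(405, 248) [-0.0304  0.0007  0.012 ]
(405, 278) [-0.0247  0.0007  0.012 ]
(405, 290) [-0.0224  0.0007  0.012 ]
(405, 318) [-0.0169  0.0007  0.012 ]
(405, 355) [-0.0094  0.0006  0.012 ]
(405, 385) [-0.0032  0.0006  0.012 ]
(405, 395) [-0.001   0.0006  0.012 ]
(405, 428) [0.0061 0.0006 0.012 ]
(405, 444) [0.0096 0.0006 0.012 ]
(320, 260) [-0.0282 -0.0132  0.012 ]
(490, 260) [-0.0281  0.0146  0.012 ]
(320, 300) [-0.0204 -0.0135  0.012 ]
(490, 300) [-0.0204  0.0148  0.012 ]
(318, 360) [-0.0084 -0.0142  0.012 ]
(488, 360) [-0.0083  0.0148  0.012 ]
[132 128 130 146 164 163 164 154 143 157 156 156 156 157 154 144 132 132
 136 139 122  94  94  83  55  50  49  48  65  86  97 133 140  93  91  83
  80  82] [118 129 133 149 163 163 163 156 146 153 154 154 153 153 150 141 132 132
 135 126  93  94  95  83  54  50  49  50  58  69  89 103  90  90  86  78
  78  81]
w27.png 275 198
w30.png 274 192
```

View pics/c93.png

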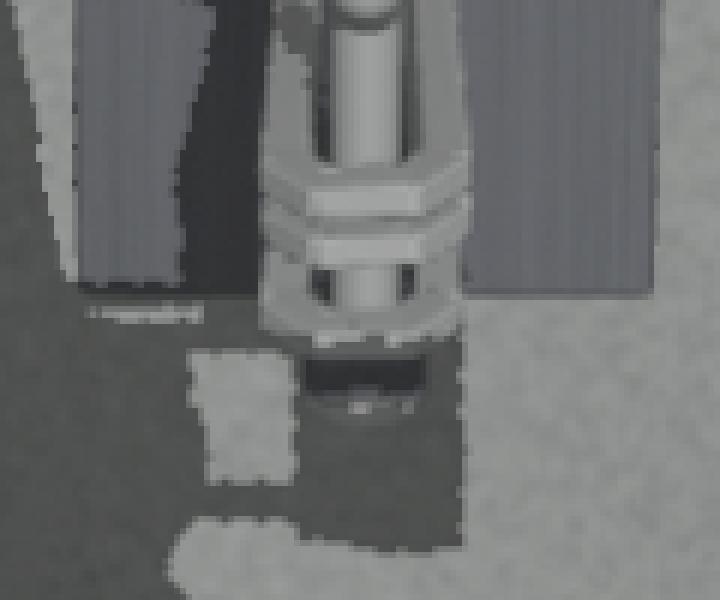

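View pics/c92_w30.png

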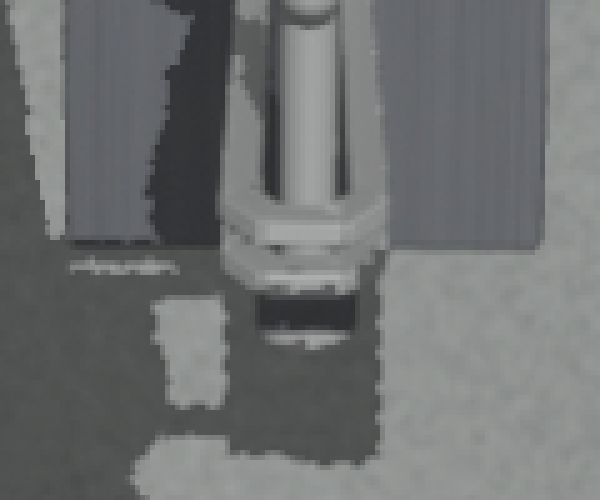

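View pics/c92_w27.png

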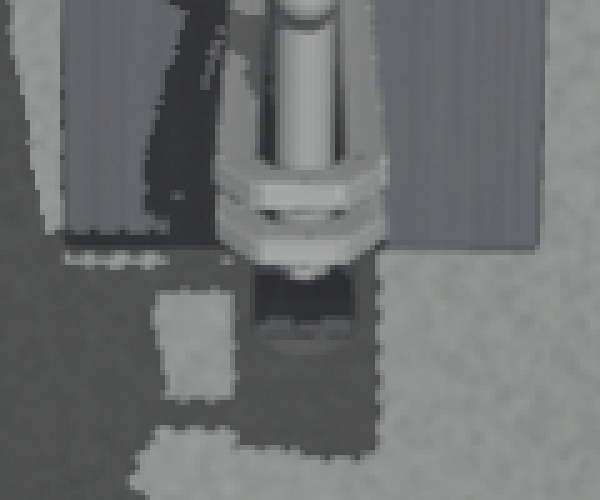

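```bash
python3 - <<'E'
from h import *
s=cv2.imread('pics/s50.png')
x0,y0=265,175
cv2.imwrite('pics/c94.png',cv2.resize(s[y0:y0+50,x0:x0+60],None,fx=12,fy=12,interpolation=cv2.INTER_CUBIC))
H=hookR()
for n,X in dict(tip=[-.062,0,.016],L=[-.0025,0,.012],M=[-.019,0,.012],S=[-.0267,0,.012],post=[0,0,.012]).items():
  for y in (-.015,.015):
    X2=np.array(X,float);X2[1]=y if n!='tip' else 0
    u,v=proj('side',HK+H@X2);print(n,y,((u-x0+.5)*12).round(),((v-y0+.5)*12).round())
E
```

```text
tip -0.015 197.0 219.0
tip 0.015 197.0 219.0
L -0.015 477.0 280.0
L 0.015 393.0 184.0
M -0.015 411.0 282.0
M 0.015 327.0 185.0
S -0.015 380.0 283.0
S 0.015 296.0 185.0
post -0.015 487.0 280.0
post 0.015 403.0 184.0
```

View pics/c94.png

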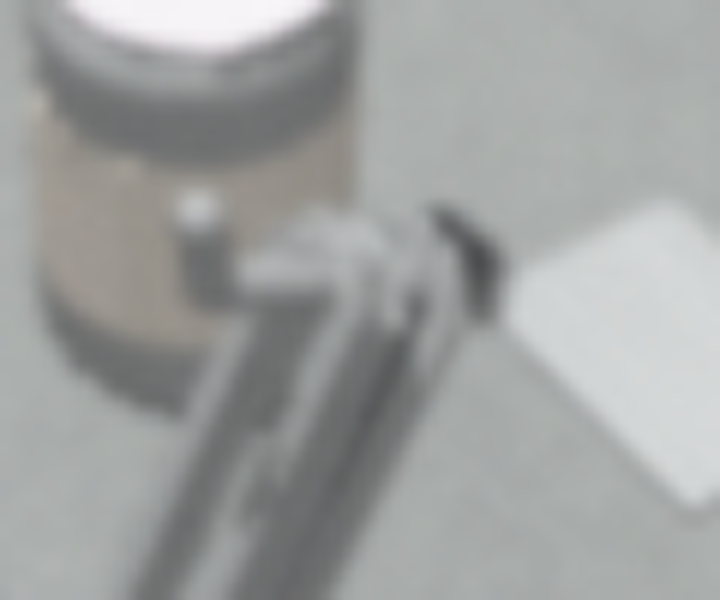

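```bash
python3 - <<'E'
from h import *
s=cv2.imread('pics/s50.png')
x0,y0=280,185
c=s[y0:y0+25,x0:x0+30].astype(float); c=np.clip((c-60)*1.6,0,255).astype(np.uint8)
cv2.imwrite('pics/c95.png',cv2.resize(c,None,fx=24,fy=24,interpolation=cv2.INTER_NEAREST))
w=cv2.imread('pics/w50.png');c=w[178:223,252:300].astype(float);c=np.clip((c-40)*1.7,0,255).astype(np.uint8)
cv2.imwrite('pics/c96.png',cv2.resize(c,None,fx=13,fy=13,interpolation=cv2.INTER_NEAREST))
o=load('w50.png');H=hookR()
for n,(cam,oo) in dict(w=('wrist',o),s=('side',None)).items():
    p,d=wray(cam,275 if cam=='wrist' else 297,195,oo); print(n,(H.T@(p-HK)).round(3),(H.T@d).round(3))
E
```

```text
w [-0.164  0.001  0.24 ] [ 0.535 -0.004 -0.845]
s [-0.591 -0.525  0.425] [ 0.654  0.593 -0.47 ]
```

View pics/c95.png

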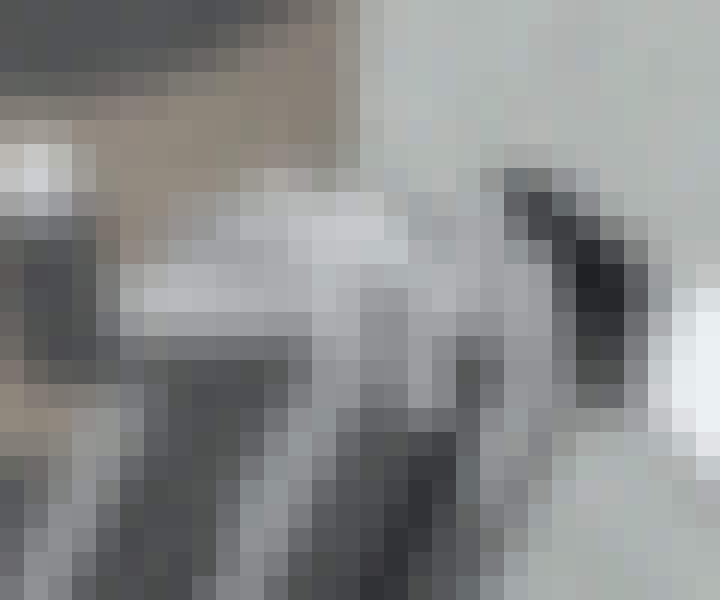

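View pics/c96.png

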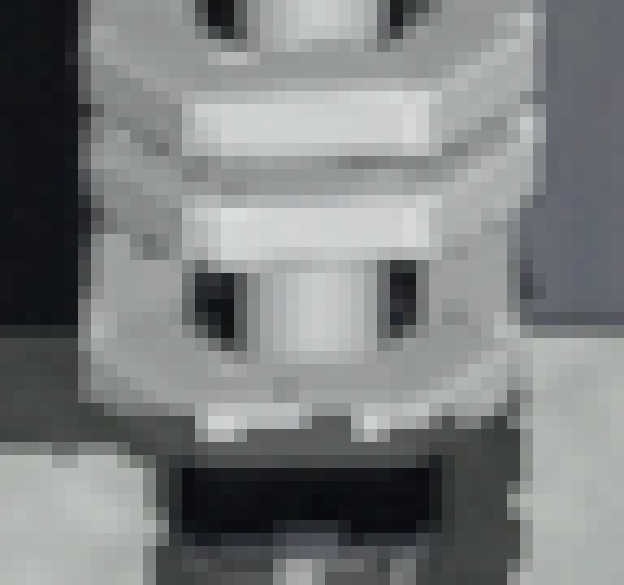

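```bash
python3 - <<'E'
from h import *
H=hookR()
s=cv2.imread('pics/s50.png')
x0,y0=270,185;f=14
c=s[y0:y0+42,x0:x0+50].astype(float); c=np.clip((c-60)*1.6,0,255).astype(np.uint8)
im=cv2.resize(c,None,fx=f,fy=f,interpolation=cv2.INTER_NEAREST)
P=lambda X:tuple(int(round(q)) for q in ((np.array(proj('side',HK+H@np.array(X)))-[x0,y0]+.5)*f))
for xc,col in ((-.003,(0,0,255)),(-.019,(0,255,0)),(-.0267,(255,0,0))):
  for xx in (xc-.0025,xc+.0025):
    cv2.line(im,P([xx,-.015,.007]),P([xx,-.015,-.07]),col,1)
  cv2.line(im,P([xc-.0025,-.011,.012]),P([xc-.0025,.011,.012]),col,1)
  cv2.line(im,P([xc-.0025,-.008,-.0]),P([xc-.0025,-.008,-.07]),col,1)
cv2.imwrite('pics/c97.png',im)
E
```

```text
(no output)
```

View pics/c97.png

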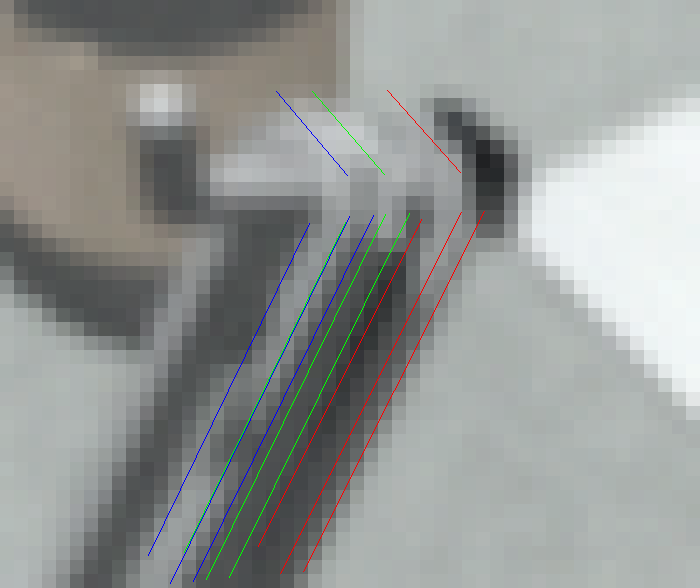

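step_arm --series '[{"ax": -1, "ay": -4, "az": 0, "x": 0, "y": 0, "z": 0.05, "claw": 100}, {"ax": -1, "ay": -4, "az": 0, "x": 0, "y": 0, "z": 0.08, "claw": 100}, {"ax": -1, "ay": -4, "az": 0, "x": 0, "y": 0, "z": 0.08, "claw": 100}, {"ax": -1, "ay": -4, "az": 0, "x": 0, "y": 0, "z": 0.08, "claw": 100}, {"ax": -1, "ay": -4, "az": 0, "x": 0, "y": 0, "z": 0.08, "claw": 100}, {"ax": -1, "ay": -4, "az": 0, "x": 0, "y": 0, "z": 0.08, "claw": 100}]'

```text
time_s: 38.55
tool_pos: [0.5805, -0.0294, 0.3979]
tool_rot: [-179.7, -0.1, 168.6]
force: [-1.0, -0.6, -0.4]
grip_width: 0.0869
```

```bash
python3 - <<'E'
from h import *
o,s=snap('side','s51.png'); o,w=snap('wrist','w51.png'); o,t=snap('top','t51.png')
a=cv2.imread('pics/s50.png')[:,:,::-1].astype(int)
print(np.abs(a-s)[185:290,230:305].max(), o['time_s'],o['force'],np.abs(o['joint_velocities']).max())
u,v=map(int,proj('wrist',HK+hookR()@[-.03,0,0],o));print(u,v)
cv2.imwrite('pics/c98.png',cv2.resize(w[v-80:v+50,u-70:u+70,::-1],None,fx=4.5,fy=4.5,interpolation=cv2.INTER_CUBIC))
E
```

```text
69 38.65 [ 0.34501936 -0.09303959 -0.86041284] 0.4996940514049662
275 160
```

View pics/c98.png

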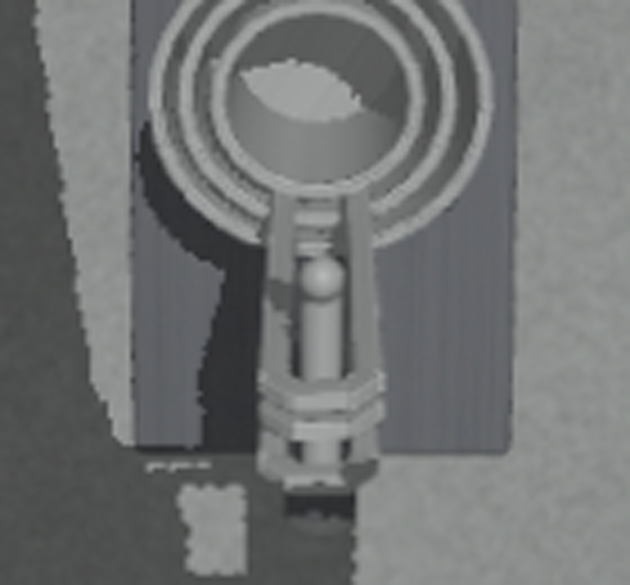

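View pics/t51.png

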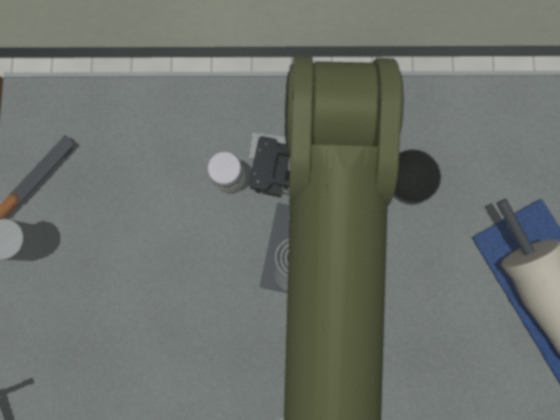

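```bash
python3 - <<'E'
from h import *
a=cv2.imread('pics/s50.png').astype(int);b=cv2.imread('pics/s51.png').astype(int)
d=np.abs(a-b).max(2); print(d[188:235,276:308].max(), np.argwhere(d[185:290,230:305]>25).shape, np.argwhere(d[185:290,230:305]>25)[:5])
g=lambda i:cv2.GaussianBlur(i.astype(np.float32).mean(2),(3,3),0)
print(cv2.phaseCorrelate(g(a)[190:260,230:310].copy(),g(b)[190:260,230:310].copy()))
print(workorder.sign_off())
E
```

```text
32 (35, 2) [[ 8 67]
 [ 8 68]
 [ 9 68]
 [58 70]
 [58 73]]
((0.017453224896840425, 0.026223163386937642), 0.9356714483764437)
the job is handed in; nothing more can be done
None
```

All three dippers are hanging on the hook, nested and released, and I handed the job in at about 38.7 s of the 72 s allowed. The sign-off reports no verdict, so what follows is from my own last pictures.

**Position on the hook:** The wrist view from 0.32 m put the large bar about 3 mm out from the post face, home against it. The medium was about 19 mm out (limit 32) and the small about 27 mm (limit 50). All three were within about 1 mm sideways.

**Nesting and seating:** The rims show nested in the last wrist view, and in the side view the bars lie level on the hook. The side camera resolves only about 3 mm per pixel, so seating height is confirmed only to about that accuracy.

**At rest:** Comparing the side view before and after the final retreat, the dippers had shifted by only 0.03 pixel. A few dozen pixels still differed between the two; I took these for the gripper's shadow and did not check. The gripper was clear, and the bowl, can and spatula were never touched.

**What did not go cleanly:**
- **Pivoting in the jaws:** the dippers turned 5–15° when lifted, and the post and cups lined them up again.
- **Large pulled out:** rim contact while nesting the medium (up to about 12 N) dragged the large out about 7.5 mm. I pushed it back home with both handles gripped.
- **Camera disagreement:** the wrist and side views differed by about 3–5 mm. The wrist view's 8 mm spacing between the small and medium bars is slightly under the stated 10 mm minimum. A slight tilt, or the small sitting up to 3 mm high, would explain it, and both are within tolerance.

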